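# Fetch the diamond plate and set it in its holder

## Robot

A 6-joint arm with a two-finger parallel gripper is mounted at the origin on a cart in front of the work surface, level with it; the furniture and walls round the work are solid. World frame = base frame: x ahead of the robot, y to its left, z up, the work surface at z = 0. Lengths are in m, angles in rad, forces in N, time in s.
With the tool pointing down it reaches from about 0.375 to 0.9 m from the base axis. Payload 3.1 kg.
Tool frame: the origin (TCP) lies midway between the tips of the shut fingers; the grasp point (between the pads) lies 19 mm behind it; z points along the fingers, y is the line along which they close (so a half turn about z gives the same grasp; the last joint's range is limited). The gripper opens to 87 mm and grips with 3 to 60 N. Pads are 19 mm wide; open, the fingers measure 117 mm over their backs; the gripper's body (75 mm by 190 mm) begins 51 mm behind the grasp point.
Start: joints at [1.032, 0.527, 1.433, -0, 1.181, -0.178], TCP at [0.22, 0.585, 0.223] pointing down, gripper open.
Joint ranges: [-3.08, 3.08], [-0.75, 2.2], [0.22, 2.44], [-1.43, 4.57], [0, 2.65], [-2.85, 2.85]. Speed limits (rad/s): [2.79, 2.79, 3.14, 3.14, 3.14, 3.14].

## Interface

Orientations are given as a unit quaternion [w, x, y, z].
In Python, from bench import * gives the robot as it stands. The module is installed in compiled form; this text tells all that it offers.
- The arm moves only by the tool carry_out, never from a script. Its argument "rows" is a list of rows, each a list of 3 entries, a list of its own where there are three numbers: the shift along the tool's x, y, z in units of 30 mm (1.0 is 30 mm), then the turn, a rotation vector about the tool's x, y, z in units of 5 degrees (1.0 is 5 degrees), then the opening, from 0 (shut) to 1 (fully open). In form: [[[dx, dy, dz], [wx, wy, wz], hand], ...]. A call has 1 to 10 rows; each row is the pose to reach, as a shift and turn from the pose commanded when the call began, along the tool's axes at that moment; what a row does not reach only later rows make up. A row lasts 1/12 s, in which the tool goes at most 41.7 mm and 7.16 degrees, less where a joint would pass 70% of its speed; a pose out of reach is approached as far as the arm can. A call with a gripper value outside its range is refused whole. The fingers move at their own pace and stop on an object; "squeeze" is the grip in N (left out, the last holds). Time passes only in rows, so rows that repeat a pose let the fingers close. It gives the time, the measured TCP pose, the force, the opening and the grip force at its end, in the units of the state.
- get_obs(): the state, without advancing time (a new reading comes with each control period).
- capture(name): name is "side" or "top" or "wrist"; returns a dict with "image" (384x512x3 uint8, blue, green, red), "z_map" (384x512 float32, m along the optical axis (not along the pixel's ray), 0 where there is no reading), "intrinsics" (3x3 intrinsics, pixels), "D" ([k1, k2, p1, p2, k3] as OpenCV has them; the pictures are not rectified), "R" (3x3) and "t" (3): a world point X has camera coordinates R X + t. Camera axes: x right, y down, z forward; pixel columns grow to the right and rows downward; lengths in m; the calibration is good to about 2 mm. A picture is of the moment at which its call begins.
- sign_off(): hands the job in; it is judged then, once.
Trained networks look in a picture, given as the dict that the camera call returned (one of the last four; its "shot" number tells which), for a name from the list of things; names that differ only in an ending like _2 or _b are one class to them, and where a whole thing is asked for, a point or a joint stands for the part that bears it (a point fixed in the world has none). Each returns a list of dicts, best first, with "score" (0 to 1); they miss things now and then, are a little off and sometimes report something else, mostly with a low value. They report only what shows in the picture. A call takes as long as a camera call.
- boxes_of(picture, query): "position" ([column, row] as shares, 0 to 1, of the picture: columns of its width, rows of its height, amid what is visible of it).
- pinpoint(picture, query): "position" ([column, row] as shares, 0 to 1, of the picture: columns of its width, rows of its height: a listed point, or the origin of a listed thing).
The state is a dict: "time": time; "joint_positions": joint angles; "qd": joint speeds; "joint_torque": joint torques, N m; "tcp_pos": TCP position; "tcp_rot": TCP orientation; "ft_force": force on the tool from outside, world axes, zero at the start; "moment": the same for the moment, N m; "width": finger opening in m; "grip_force": force on a finger pad.
Only numpy, scipy, OpenCV 4.12 (cv2) and the standard library are available. Lean on these libraries where they do the work, as an engineer would, in place of code of your own. Each camera call takes 0.05 s, during which the arm holds its last target. There are 200 camera calls.

## Task

Set up the bench for sharpening: pull the chest's upper drawer right out to its stop and lift the diamond plate (the flat stepped one, not the thick plain oilstone) out of its foam recess. Lay it flat on the bench and let go, so as to take it again by one end and slide it lengthwise between the holder's rails, under their lips, until it is fully home against the end stop. Finish with the drawer pushed fully shut, the oilstone still in its recess in the tray, and the other things on the bench where they were.

Things in the scene. Friction and masses are not known exactly. Their poses are not given: they have to be found in the camera images.
- chest: grey steel bench-top chest with two drawers, 215 deep (x) x 262 wide (y) x 142 high with a 3 mm rim round the top at the sides and back; origin at the centre of its underside on the bench, the drawers face its own -x. It does not move. Only the upper drawer opens.
- drawer (a joint): upper drawer of the chest: 0 = shut, 0.160 m = at its stop; it slides along the chest's own -x. Its front is 56 high, from 76 to 132 above the bench, 8 thick, and stands in front of the chest body.
- drawer_handle (a point): middle of the upper drawer's bow handle: a straight round steel bar, 10 in diameter, 94 long across the drawer, 108 above the bench and 34 below the chest's top, its axis 42 in front of the drawer front (37 clear behind the bar). Axes as the chest's; moves with the drawer.
- tray (a point): tray floor midway between its two recesses, 135 behind the handle bar, 88 above the bench; moves with the drawer, axes as the chest's. Foam recesses 156 long (x) x 60 wide x 12 deep, centred at y = +52 and -52. At mid-length each has finger gaps on both sides, 40 long (x), as deep: 35 wide outside, 44 wide between the recesses. Drawer side walls stand 20 above this floor, the front 44.
- diamond_plate: flat diamond sharpening plate, 150 long (its x) x 56 wide (y) x 16 thick, 0.2 kg: a black moulded foot 150 x 56 x 8, and on it a dotted steel face 148 x 48 x 8. Same both ways round. Origin at the centre of its underside, z up. Starts face up in either recess of the tray, its length along the drawer's.
- oilstone: plain grey-brown oilstone block, 150 long (x) x 50 wide x 25 thick, 0.4 kg, in the other recess; origin at the centre of its underside. Stays in its recess.
- holder: aluminium holder screwed to the bench; origin: centre of its underside; the plate slides in along its +x. Base 6 thick: bare tongue 44 wide, x = -88 to -17, then 104 wide to x = +88. Rails x = -15 to +88, 73 wide over all, top 19.5 above the bench; slot between them 59 wide and 11 high for the plate's foot; lips over it leave 52 for the steel face. End stop face at x = +80.
- holder_mouth (a point): start of the rails: holder x = -15, on the base, 6 above the bench; axes as the holder's. In front of it guide cheeks flare out to x = -38, where they stand 72 apart inside, 85 over all, and are 17 high above the bench.
- holder_home (a point): where the plate's origin lies when it is fully home: on the holder's base, 6 above the bench, holder x = +5; axes as the holder's. The plate's last 32 mm then stick out clear behind the guide cheeks.
- scissors: blue-handled scissors, 87 x 199 x 9, lying on the bench
- screwdriver: red-handled screwdriver, 29 x 249 x 28, lying on the bench
- tape_black: small roll of black tape, 62 across, 19 high, in front of the parts cabinet
- pliers: red-handled pliers, 54 x 190 x 15, lying on the bench
- jar: white jar with a red lid, 68 across, 115 high, beside the parts cabinet
- red_carton: small red carton, 46 x 60 x 30

How it is judged:
By the outcome, as a careful person would: the job done as asked, in the order asked, and still so for the second after the job is handed in, with the robot touching nothing.
It also fails if it takes over 72 s, if anything falls off the work surface, if the arm or the gripper's body presses on something with over 40 N, if the wrist force passes 120 N, or if a joint passes its speed limit or range.

## Working session

There is one attempt and no reset: what is moved stays moved. The work goes in short steps, Python scripts to look and compute and a tool call to move; the robot and the scene stay as the last step left them, time stands still between calls to the robot, and variables do not carry over. Pictures are saved under pics/ and viewed, at most 10 in all, crops included, and the job is handed in when it is done.

Besides the shell and the picture viewer there is one more tool, called after "Emit:" in YAML: its name, and indented under it one key for each argument. carry_out: Moves the arm, as the interface text tells. Its arguments: {"type":"object","properties":{"rows":{"type":"array","items":{"type":"array"}},"squeeze":{"type":"number"}},"required":["rows"]}

```bash
mkdir -p pics; cat > h.py <<'E'
from bench import *
import numpy as np, cv2
from scipy.spatial.transform import Rotation as Rn
def ray(c,p):
    uv=np.array(p,float)*[512,384]
    n=cv2.undistortPoints(uv.reshape(1,1,2),np.array(c["intrinsics"]),np.array(c["D"])).ravel()
    R=np.array(c["R"]);o=-R.T@np.array(c["t"]);d=R.T@np.array([n[0],n[1],1]);return o,d
def atz(c,p,z):
    o,d=ray(c,p);return o+d*(z-o[2])/d[2]
def atdepth(c,p):
    o,d=ray(c,p);z=c["z_map"];u,v=int(p[0]*512),int(p[1]*384);w=z[max(0,v-2):v+3,max(0,u-2):u+3];w=w[w>0]
    return o+d*np.median(w) if w.size else None
def cloud(c):
    v,u=np.nonzero(c["z_map"]>0);z=c["z_map"][v,u]
    n=cv2.undistortPoints(np.stack([u,v],1).astype(float).reshape(-1,1,2),np.array(c["intrinsics"]),np.array(c["D"])).reshape(-1,2)
    P=np.c_[n*z[:,None],z]; return (P-np.array(c["t"]))@np.array(c["R"]),u,v
def tool():
    s=get_obs();q=s["tcp_rot"];return np.array(s["tcp_pos"]),Rn.from_quat([q[1],q[2],q[3],q[0]])
E
python3 - <<'E'
from h import *
np.set_printoptions(precision=4,suppress=True)
s=get_obs();print(s)
ims=[]
for n in ["top","side"]:
    c=capture(n);ims.append(c["image"]);print(n,"campos",-np.array(c["R"]).T@c["t"])
    for q in ["chest","drawer_handle","tray","diamond_plate","oilstone","holder","holder_mouth","holder_home","scissors","screwdriver","tape_black","pliers","jar","red_carton"]:
        for r in pinpoint(c,q)[:2]:
            zz={"drawer_handle":.108,"tray":.088,"holder_mouth":.006,"holder_home":.006}.get(q,0)
            print(q,np.array(r["position"])*[512,384],round(r["score"],2),atz(c,r["position"],zz),atdepth(c,r["position"]))
for n,i in zip("ab",ims): cv2.imwrite(f"pics/{n}.png",cv2.resize(i,(800,600)))
E
```

```text
{'time': 0.0, 'joint_positions': array([ 1.0325,  0.5285,  1.4339, -0.    ,  1.1814, -0.1785]), 'qd': array([-0.0002, -0.0011,  0.0008,  0.0003,  0.0001, -0.    ]), 'joint_torque': array([  0.0017, -44.0046, -17.6592,   0.0634,   0.0581,  -0.0002]), 'tcp_pos': array([0.2197, 0.5844, 0.2216]), 'tcp_rot': array([-0.0004,  0.179 ,  0.9839, -0.001 ]), 'ft_force': array([-0.1988,  0.2953, -0.3236]), 'moment': array([ 0.0007, -0.0071,  0.0161]), 'grip_force': 0.0, 'width': 0.08712609816180507}
top campos [-0.1535  0.2254  1.4611]
chest [161.024  196.9152] 0.81 [0.7537 0.2997 0.    ] [0.6649 0.2924 0.143 ]
chest [240.0768 190.5024] 0.72 [0.6823 0.0098 0.    ] [0.6729 0.0122 0.0165]
drawer_handle [157.9008 221.7984] 0.91 [0.5952 0.3257 0.108 ] [0.5958 0.3258 0.1069]
oilstone [211.0976 270.4896] 0.2 [0.4115 0.2024 0.    ] [0.4082 0.2025 0.0085]
holder [310.9888 205.5936] 0.65 [ 0.533 -0.22   0.   ] [ 0.5306 -0.2184  0.0051]
holder [306.3808 207.3984] 0.19 [ 0.5316 -0.2008  0.    ] [ 0.5294 -0.1994  0.0047]
holder_mouth [304.384  205.0176] 0.76 [ 0.5405 -0.1959  0.006 ] [ 0.5401 -0.1956  0.006
[... 1290 characters left out ...]
.006 ] [ 0.54   -0.1974  0.0012]
scissors [312.576  269.4144] 0.69 [0.3999 0.1851 0.    ] [0.4003 0.1908 0.006 ]
screwdriver [247.1936 169.6896] 0.54 [ 0.6462 -0.2694  0.    ] [ 0.6465 -0.2719 -0.0017]
screwdriver [266.3936 147.3024] 0.28 [ 0.5934 -0.4293  0.    ] [ 0.592  -0.4128  0.0105]
tape_black [224.     215.1936] 0.68 [ 0.685  -0.0096  0.    ] [ 0.6833 -0.0006  0.0078]
pliers [312.6784 155.0976] 0.67 [ 0.4149 -0.4017  0.    ] [ 0.4151 -0.3945  0.0046]
jar [184.0128 228.9024] 0.71 [0.7948 0.0718 0.    ] [0.7481 0.221  0.1396]
jar [179.712  290.1888] 0.55 [0.7487 0.3106 0.    ] [0.7076 0.4285 0.143 ]
red_carton [265.6768 145.8048] 0.57 [ 0.5972 -0.4397  0.    ] [ 0.5949 -0.4118  0.0175]
```

View pics/a.png

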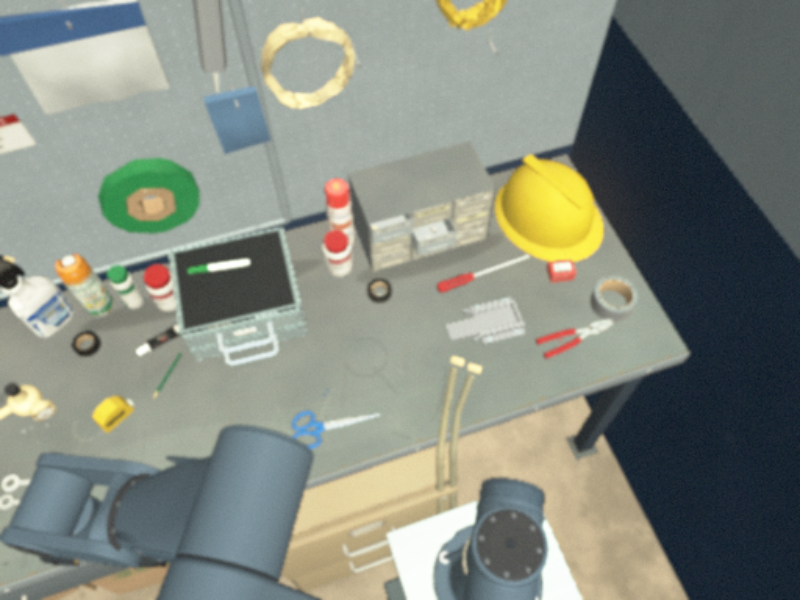

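View pics/b.png

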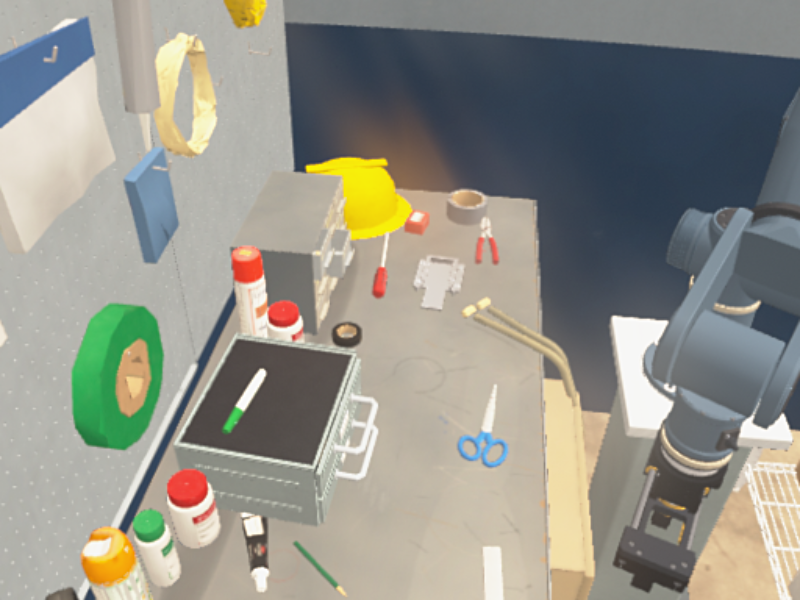

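The top view shows the chest at about (235,280), its white handle at (248,345), and the holder at (487,320) with its tongue facing left, towards the chest. The side view agrees: handle at (365,435), holder at (438,280). The bench between the chest and the holder is free. Next I'll measure yaw angles.

```bash
python3 - <<'E'
from h import *
np.set_printoptions(precision=4,suppress=True)
for n in ["top","side"]:
    c=capture(n);P,u,v=cloud(c)
    m=(abs(P[:,2]-.142)<.008)&(P[:,0]>.58)&(P[:,0]<.95)&(P[:,1]>.1)&(P[:,1]<.5)
    r=cv2.minAreaRect(P[m,:2].astype(np.float32));print(n,"chest",m.sum(),r)
    m=(P[:,2]>.09)&(P[:,2]<.125)&(P[:,0]>.56)&(P[:,0]<.622)&(P[:,1]>.2)&(P[:,1]<.45)
    r=cv2.minAreaRect(P[m,:2].astype(np.float32));print("handle",m.sum(),r,P[m].mean(0))
    a=P[m];fit=np.polyfit(a[:,1],a[:,0],1);print("slope dx/dy",fit)
    m=(P[:,2]>.011)&(P[:,2]<.03)&(abs(P[:,0]-.53)<.1)&(abs(P[:,1]+.21)<.11)
    r=cv2.minAreaRect(P[m,:2].astype(np.float32));print("rails",m.sum(),r)
    m=(P[:,2]>.003)&(P[:,2]<.03)&(abs(P[:,0]-.53)<.1)&(abs(P[:,1]+.21)<.12)
    r=cv2.minAreaRect(P[m,:2].astype(np.float32));print("holder",m.sum(),r, cv2.boxPoints(r))
    b=(abs(P[:,0]-.5)<.1)&(abs(P[:,1])<.1);print("bench z",np.median(P[b,2]))
    m=(P[:,2]>.012)&(P[:,0]>.33)&(P[:,0]<.62)&(abs(P[:,1]+.08)<.1);print("obst",m.sum(),P[m][::40])
    if n=="top":
        for q in["chest","drawer_handle"]: print(q,[np.array(r["position"])*[512,384] for r in pinpoint(c,q)[:1]])
    im=c["image"]
    x=im[185:225,275:345] if n=="top" else im[150:205,250:310]
    cv2.imwrite(f"pics/hold_{n}.png",cv2.resize(x,None,fx=9,fy=9,interpolation=cv2.INTER_CUBIC))
E
```

```text
top chest 3793 ((0.7978372573852539, 0.29938459396362305), (0.2875670790672302, 0.32629725337028503), 85.64221954345703)
handle 131 ((0.6048136353492737, 0.3231077492237091), (0.03328375145792961, 0.12175820767879486), 0.29093801975250244) [0.6004 0.3209 0.1134]
slope dx/dy [0.0302 0.5907]
rails 371 ((0.5136293768882751, -0.2095722109079361), (0.1635795384645462, 0.21899040043354034), 1.077693223953247)
holder 1497 ((0.5301329493522644, -0.20973458886146545), (0.19987443089485168, 0.23930351436138153), 0.05967124551534653) [[ 0.4301 -0.0902]
 [ 0.4303 -0.3295]
 [ 0.6302 -0.3293]
 [ 0.6299 -0.09  ]]
bench z 0.0015623240053826652
obst 385 [[ 0.5712 -0.1776  0.0184]
 [ 0.4504 -0.1256  0.0181]
 [ 0.4201 -0.1599  0.0133]
 [ 0.4109 -0.1213  0.0178]
 [ 0.4069 -0.0897  0.0152]
 [ 0.3823 -0.1018  0.0248]
 [ 0.3707 -0.1016  0.0154]
 [ 0.3564 -0.0879  0.0233]
 [ 0.3459 -0.0804  0.0176]
 [ 0.3338 -0.072   0.0167]]
chest [array([158.6176, 194.6112])]
drawer_handle [array([158.9248, 224.7168])]
side chest 6760 ((0.7921966314315796, 0.30597496032714844), (0.3149261176586151, 0.29969459772109985), 0.15140406787395477)
handle 210 ((0.6046544313430786, 0.32311543822288513), (0.12202369421720505, 0.03384491056203842), 89.84722137451172) [0.6006 0.3264 0.1109]
slope dx/dy [0.0312 0.5904]
rails 214 ((0.5000938177108765, -0.20995956659317017), (0.217923104763031, 0.13781479001045227), 89.74237823486328)
holder 790 ((0.5296283960342407, -0.20979075133800507), (0.23397883772850037, 0.200795978307724), 89.32635498046875) [[ 0.4279 -0.3256]
 [ 0.6286 -0.328 ]
 [ 0.6314 -0.094 ]
 [ 0.4306 -0.0916]]
bench z -0.0013672418481193238
obst 327 [[ 0.5692 -0.1752  0.0181]
 [ 0.4413 -0.1231  0.0172]
 [ 0.4471 -0.1071  0.0165]
 [ 0.4205 -0.0967  0.0153]
 [ 0.3592 -0.0929  0.0172]
 [ 0.3846 -0.0756  0.0158]
 [ 0.3398 -0.0727  0.0152]
 [ 0.3368 -0.0582  0.0151]
 [ 0.3373 -0.0309  0.0173]]
```

```bash
python3 - <<'E'
from h import *
np.set_printoptions(precision=4,suppress=True)
def edge(P,axis,lo,hi,fn):
    o=1-axis;B=[]
    for b in np.arange(lo,hi,.006):
        s=P[(P[:,o]>=b)&(P[:,o]<b+.006)]
        if len(s)>3:B.append((b+.003,fn(s[:,axis])))
    B=np.array(B);k=np.ones(len(B),bool)
    for _ in range(5):
        f=np.polyfit(B[k,0],B[k,1],1);r=abs(B[:,1]-np.polyval(f,B[:,0]));k=r<max(.003,1.5*np.median(r))
    return f,k.sum(),len(B)
for n in ["top","side"]:
    c=capture(n);P,u,v=cloud(c)
    m=(P[:,2]>.136)&(P[:,2]<.152)&(P[:,0]>.58)&(P[:,0]<.87)&(P[:,1]>.14)&(P[:,1]<.47);Q=P[m]
    print(n,"front x=f(y)",edge(Q,0,.22,.4,np.min))
    print("left y=f(x)",edge(Q,1,.68,.8,np.max),"right",edge(Q,1,.68,.8,np.min))
    m=(P[:,2]>.098)&(P[:,2]<.122)&(P[:,0]>.55)&(P[:,0]<.65)&(P[:,1]>.24)&(P[:,1]<.4);Q=P[m]
    print("bar front",edge(Q,0,.28,.365,np.min))
    m=(P[:,2]>.003)&(P[:,2]<.03)&(abs(P[:,0]-.53)<.075)&(abs(P[:,1]+.21)<.1);Q=P[m]
    print("holder low x",edge(Q,0,-.29,-.23,np.min),"hi",edge(Q,0,-.29,-.23,np.max),"end",edge(Q,1,.5,.56,np.min),"tongue end",edge(Q,1,.52,.56,np.max))
E
```

```text
top front x=f(y) (array([0.076 , 0.6155]), np.int64(22), 31)
left y=f(x) (array([-0.0668,  0.4954]), np.int64(19), 20) right (array([-0.067 ,  0.2336]), np.int64(19), 20)
bar front (array([0.0898, 0.5643]), np.int64(15), 15)
holder low x (array([0.1944, 0.5127]), np.int64(6), 10) hi (array([-0.0981,  0.5737]), np.int64(7), 10) end (array([ 0.171 , -0.3931]), np.int64(11), 11) tongue end (array([ 0.0549, -0.1439]), np.int64(4), 7)
side front x=f(y) (array([0.071, 0.623]), np.int64(29), 31)
left y=f(x) (array([-0.0672,  0.4974]), np.int64(20), 20) right (array([-0.0703,  0.2365]), np.int64(20), 20)
bar front (array([0.0614, 0.5712]), np.int64(15), 15)
holder low x (array([0.0699, 0.4903]), np.int64(9), 10) hi (array([0.049 , 0.5851]), np.int64(6), 10) end (array([ 0.0188, -0.303 ]), np.int64(7), 11) tongue end (array([-0.2   , -0.0122]), np.int64(6), 7)
```

View pics/hold_top.png

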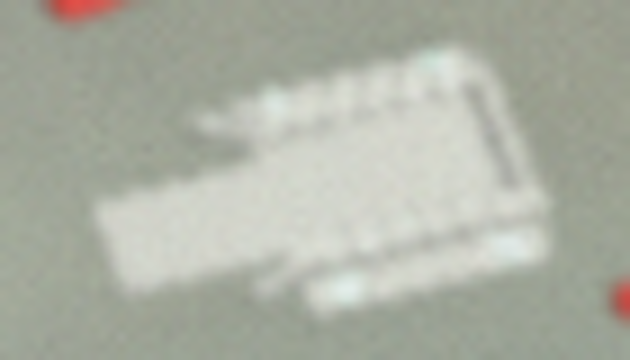

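Chest yaw is about -3.9° and the handle bar is at about (0.5965, 0.325). The zoom shows the holder's tongue at the left, (110,240), and its end stop at the right, (495,130).

```bash
cat >> h.py <<'E'
def goto(p,yaw,tilt=0):
    """units to move to TCP p with tool down, tool y at world angle yaw (deg, mod 180)"""
    t,R=tool();M=R.as_matrix();best=None
    for k in (0,180):
        a=np.deg2rad(yaw+k);y=np.array([np.cos(a),np.sin(a),0]);z=np.array([0,0,-1.]);x=np.cross(y,z)
        rv=Rn.from_matrix(M.T@np.c_[x,y,z]).as_rotvec(degrees=True)/5
        if best is None or np.linalg.norm(rv)<np.linalg.norm(best):best=rv
    print("shift",np.round(M.T@(np.array(p)-t)/.03,2),"turn",np.round(best,2))
def st():
    s=get_obs();t,R=tool();M=R.as_matrix();print("t",round(s["time"],2),"tcp",np.round(t,4),"yaw y",round(np.degrees(np.arctan2(M[1,1],M[0,1])),2),"z",np.round(M[:,2],3),"F",np.round(s["ft_force"],1),"w",round(s["width"],4),"g",round(s["grip_force"],1),"q",np.round(s["joint_positions"],2))
E
python3 -c "
from h import *
st();goto([.5965,.325,.222],-3.9)"
```

```text
t 1.8 tcp [0.22   0.585  0.2226] yaw y 69.39 z [ 0.  0. -1.] F [0.2 0.7 0.4] w 0.0871 g 0.0 q [ 1.03  0.53  1.43  0.    1.18 -0.18]
shift [-14.8   -3.69   0.02] turn [ 0.   -0.   14.66]
```

Emit:
carry_out:
  rows:
    - [[-14.8, -3.7, 0], [0, 0, 14.66], 0.45]
    - [[-14.8, -3.7, 0], [0, 0, 14.66], 0.45]
    - [[-14.8, -3.7, 0], [0, 0, 14.66], 0.45]
    - [[-14.8, -3.7, 0], [0, 0, 14.66], 0.45]
    - [[-14.8, -3.7, 0], [0, 0, 14.66], 0.45]
    - [[-14.8, -3.7, 0], [0, 0, 14.66], 0.45]
    - [[-14.8, -3.7, 0], [0, 0, 14.66], 0.45]
    - [[-14.8, -3.7, 0], [0, 0, 14.66], 0.45]
    - [[-14.8, -3.7, 0], [0, 0, 14.66], 0.45]
    - [[-14.8, -3.7, 0], [0, 0, 14.66], 0.45]

```text
time: 2.63
tcp_pos: [0.5643, 0.3466, 0.2226]
tcp_rot: [-0.0, 0.723, 0.691, 0.0]
ft_force: [-0.0, 0.9, 0.2]
width: 0.04
grip_force: 0.0
```

```bash
python3 -c "
from h import *
st();goto([.5965,.325,.200],-3.9);c=capture('wrist');print(-np.array(c['R']).T@c['t'],np.array(c['R'])[2]);cv2.imwrite('pics/w1.png',c['image'])
for r in pinpoint(c,'drawer_handle')[:2]:print(r['position'],r['score'],atz(c,r['position'],.108),atdepth(c,r['position']))"
```

```text
t 2.63 tcp [0.5643 0.3466 0.2226] yaw y -2.6 z [ 0.  0. -1.] F [-0.   0.9  0.2] w 0.04 g 0.0 q [0.38 0.58 1.33 0.   1.23 0.43]
shift [-0.67  1.11  0.75] turn [ 0.   -0.    0.26]
[0.56807484 0.41356851 0.38501489] [-0.00978167 -0.24731132 -0.9688867 ]
[0.5637, 0.5471] 0.93 [0.59873823 0.32394117 0.108     ] [0.5982065  0.32549538 0.11280366]
```

View pics/w1.png

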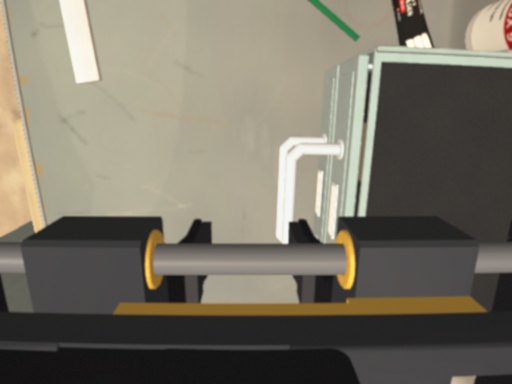

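The wrist view confirms the bar, running vertically at about column 285, rows 140–240. The network's point (289,210) falls on it. Descend and grip.

Emit:
carry_out:
  rows:
    - [[-0.67, 1.16, 0], [0, 0, 0.26], 0.42]
    - [[-0.67, 1.16, 0], [0, 0, 0.26], 0.42]
    - [[-0.67, 1.16, 1.3], [0, 0, 0.26], 0.42]
    - [[-0.67, 1.16, 2.6], [0, 0, 0.26], 0.42]
    - [[-0.67, 1.16, 3.5], [0, 0, 0.26], 0.42]
    - [[-0.67, 1.16, 4.3], [0, 0, 0.26], 0.42]
    - [[-0.67, 1.16, 4.38], [0, 0, 0.26], 0.42]
    - [[-0.67, 1.16, 4.38], [0, 0, 0.26], 0.0]
    - [[-0.67, 1.16, 4.38], [0, 0, 0.26], 0.0]
    - [[-0.67, 1.16, 4.38], [0, 0, 0.26], 0.0]
  squeeze: 30

```text
time: 3.57
tcp_pos: [0.5983, 0.3275, 0.0936]
tcp_rot: [0.001, 0.728, 0.685, 0.002]
ft_force: [-0.6, 0.0, 0.1]
width: 0.0238
grip_force: 0.0
```

```bash
python3 -c "
from h import *
st()"
```

```text
t 3.57 tcp [0.5983 0.3275 0.0936] yaw y -3.51 z [ 0.004  0.002 -1.   ] F [-0.6  0.   0.1] w 0.0238 g 0.0 q [0.34 0.75 1.38 0.   1.   0.4 ]
```

Emit:
carry_out:
  rows:
    - [[0, 0, 0], [0, 0, 0], 0]
    - [[0, 0, 0], [0, 0, 0], 0]
    - [[0, -0.1, 0], [0, 0, 0], 0]
    - [[0, -0.5, 0], [0, 0, 0], 0]
    - [[0, -1.1, 0], [0, 0, 0], 0]
    - [[0, -1.8, 0], [0, 0, 0], 0]
    - [[0, -2.5, 0], [0, 0, 0], 0]
    - [[0, -3.2, 0], [0, 0, 0], 0]
    - [[0, -3.9, 0], [0, 0, 0], 0]
    - [[0, -4.5, 0], [0, 0, 0], 0]
  squeeze: 30

```text
time: 4.4
tcp_pos: [0.463, 0.336, 0.093]
tcp_rot: [0.001, 0.729, 0.685, 0.003]
ft_force: [2.8, 1.0, 2.4]
width: 0.0087
grip_force: 30.0
```

```bash
python3 -c "
from h import *
st()"
```

```text
t 4.4 tcp [0.463 0.336 0.093] yaw y -3.55 z [ 0.005  0.003 -1.   ] F [2.8 1.  2.4] w 0.0087 g 30.0 q [0.43 0.63 1.68 0.   0.82 0.49]
```

Emit:
carry_out:
  rows:
    - [[0, -0.4, 0], [0, 0, 0], 0]
    - [[0, -0.75, 0], [0, 0, 0], 0]
    - [[0, -0.95, 0], [0, 0, 0], 0]
    - [[0, -1.0, 0], [0, 0, 0], 0]
    - [[0, -1.0, 0], [0, 0, 0], 0]
  squeeze: 30

```text
time: 4.82
tcp_pos: [0.4382, 0.3377, 0.093]
tcp_rot: [0.004, 0.728, 0.686, 0.006]
ft_force: [8.6, -2.5, 1.4]
width: 0.0087
grip_force: 30.0
```

```bash
python3 -c "
from h import *
st()"
```

```text
t 4.82 tcp [0.4382 0.3377 0.093 ] yaw y -3.45 z [ 0.013  0.003 -1.   ] F [ 8.6 -2.5  1.4] w 0.0087 g 30.0 q [ 0.46  0.61  1.73 -0.    0.78  0.52]
```

Emit:
carry_out:
  rows:
    - [[0, -0.9, 0], [0, 0, 0], 0.42]
    - [[0, -0.9, 0], [0, 0, 0], 0.42]
    - [[0, -0.9, 0], [0, 0, 0], 0.42]
    - [[0, -0.9, -1], [0, 0, 0], 0.42]
    - [[0, -0.9, -2.2], [0, 0, 0], 0.5]
    - [[0, -0.9, -3.5], [0, 0, 0], 0.8]
    - [[0, -0.4, -4.8], [0, 0, 0], 1]
    - [[0.6, 0.8, -5.2], [0, 0, 0], 1]
    - [[1.2, 2.2, -5.2], [0, 0, 0], 1]
    - [[1.5, 3.2, -5.2], [0, 0, 0], 1]

```text
time: 5.65
tcp_pos: [0.5328, 0.3771, 0.2499]
tcp_rot: [0.001, 0.728, 0.685, 0.002]
ft_force: [-0.3, -0.1, 0.1]
width: 0.0683
grip_force: 0.0
```

```bash
python3 - <<'E'
from h import *
np.set_printoptions(precision=4,suppress=True)
st();zz={"drawer_handle":.108,"tray":.088,"diamond_plate":.076,"oilstone":.076}
for n in ["wrist","top","side"]:
    c=capture(n)
    for q in zz:
        for r in pinpoint(c,q)[:2]: print(n,q,np.array(r["position"])*[512,384],round(r["score"],2),atz(c,r["position"],zz[q]),atdepth(c,r["position"]))
    if n=="wrist":cv2.imwrite('pics/w2.png',c['image'])
E
```

```text
t 5.65 tcp [0.5328 0.3771 0.2499] yaw y -3.5 z [ 0.005  0.002 -1.   ] F [-0.3 -0.1  0.1] w 0.0683 g 0.0 q [0.44 0.54 1.33 0.   1.27 0.51]
wrist drawer_handle [155.392  227.4816] 0.64 [0.4399 0.3355 0.108 ] [0.4413 0.3371 0.1124]
wrist drawer_handle [420.3008 201.984 ] 0.24 [0.6991 0.3453 0.108 ] [0.6802 0.3568 0.1435]
wrist tray [289.5872 220.992 ] 0.65 [0.5733 0.327  0.088 ] [0.5733 0.3271 0.0883]
wrist tray [287.7952 267.9168] 0.23 [0.5699 0.2736 0.088 ] [0.5445 0.4046 0.338 ]
wrist diamond_plate [289.024  265.3056] 0.93 [0.5725 0.2704 0.076 ] [0.5449 0.4052 0.3378]
wrist oilstone [293.3248 174.4896] 0.84 [0.5801 0.3733 0.076 ] [0.5753 0.3811 0.1134]
wrist oilstone [154.624  225.4848] 0.27 [0.4291 0.3265 0.076 ] [0.441  0.3394 0.113 ]
top oilstone [307.5072 207.0912] 0.4 [ 0.4958 -0.1829  0.076 ] [ 0.5282 -0.2032  0.007 ]
side drawer_handle [300.6976 282.0864] 0.81 [0.4348 0.3339 0.108 ] [0.4349 0.3366 0.1111]
side tray [243.712  279.7824] 0.83 [0.5748 0.3278 0.088 ] [0.575  0.3262 0.0862]
side diamond_plate [248.0128 268.3008] 0.83 [0.5707 0.2767 0.076 ] [0.5681 0.2982 0.099 ]
side oilstone [237.9776 294.6048] 0.97 [0.5833 0.3666 0.076 ] [0.5788 0.396  0.1114]
```

View pics/w2.png

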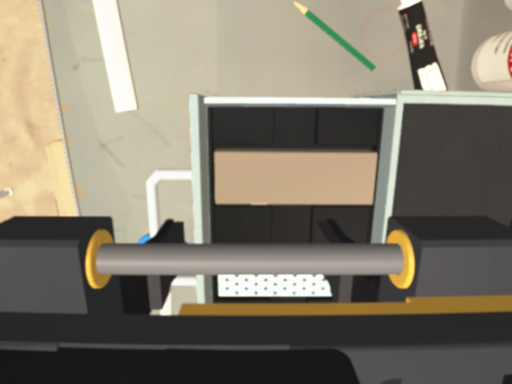

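The wrist view shows the oilstone in the left recess (295,178), and the dotted diamond plate in the right recess (270,285). The drawer is fully out. Grasp the plate at mid-length.

```bash
python3 - <<'E'
from h import *
goto([.570,.2751,.20],86.1);goto([.570,.2751,.079],86.1)
E
```

```text
shift [-3.27  1.52  1.58] turn [  0.     0.   -17.92]
shift [-3.27  1.52  5.61] turn [  0.     0.   -17.92]
```

Emit:
carry_out:
  rows:
    - [[-3.2, 1.5, 0], [0, 0, -17.9], 1]
    - [[-3.2, 1.5, 0], [0, 0, -17.9], 1]
    - [[-3.2, 1.5, 0], [0, 0, -17.9], 1]
    - [[-3.2, 1.5, 0], [0, 0, -17.9], 1]
    - [[-3.2, 1.5, 0], [0, 0, -17.9], 1]
    - [[-3.2, 1.5, 0], [0, 0, -17.9], 1]
    - [[-3.2, 1.5, 0], [0, 0, -17.9], 1]
    - [[-3.2, 1.5, 0], [0, 0, -17.9], 1]
    - [[-3.2, 1.5, 0], [0, 0, -17.9], 1]
    - [[-3.2, 1.5, 0], [0, 0, -17.9], 1]

```text
time: 7.23
tcp_pos: [0.5696, 0.2771, 0.2472]
tcp_rot: [-0.0, 0.192, 0.981, 0.0]
ft_force: [-0.2, -0.2, 0.6]
width: 0.087
grip_force: 0.0
```

Emit:
carry_out:
  rows:
    - [[0, 0, 0.3], [0, 0, -3.9], 1]
    - [[0, 0, 0.6], [0, 0, -3.9], 1]
    - [[0, 0, 1], [0, 0, -3.9], 1]
    - [[0, 0, 1], [0, 0, -3.9], 1]

```text
time: 7.57
tcp_pos: [0.5681, 0.2767, 0.2149]
tcp_rot: [-0.002, 0.025, 1.0, -0.001]
ft_force: [0.2, -0.2, -1.0]
width: 0.0873
grip_force: 0.0
```

```bash
python3 - <<'E'
from h import *
st();goto([.570,.2751,.079],86.1)
c=capture("side")
for q in ["diamond_plate","tray"]:
  for r in pinpoint(c,q)[:1]:print(r["score"],atz(c,r["position"],.076 if q!="tray" else .088))
E
```

```text
t 7.57 tcp [0.5681 0.2767 0.2149] yaw y 87.1 z [-0.004 -0.001 -1.   ] F [ 0.2 -0.2 -1. ] w 0.0873 g 0.0 q [ 0.28  0.55  1.42 -0.    1.18 -1.24]
shift [-0.09 -0.04  4.53] turn [-0.02 -0.05  0.2 ]
0.84 [0.56866187 0.27330828 0.076     ]
0.74 [0.5709657  0.33399783 0.088     ]
```

Emit:
carry_out:
  rows:
    - [[-0.07, -0.05, 1.2], [0, 0, 0.2], 1]
    - [[-0.07, -0.05, 2.4], [0, 0, 0.2], 1]
    - [[-0.07, -0.05, 3.3], [0, 0, 0.2], 1]
    - [[-0.07, -0.05, 4.0], [0, 0, 0.2], 1]
    - [[-0.07, -0.05, 4.35], [0, 0, 0.2], 1]
    - [[-0.07, -0.05, 4.5], [0, 0, 0.2], 1]
    - [[-0.07, -0.05, 4.5], [0, 0, 0.2], 1]

```text
time: 8.3
tcp_pos: [0.578, 0.2748, 0.0883]
tcp_rot: [0.007, 0.035, 0.999, 0.0]
ft_force: [1.6, -6.4, 18.0]
width: 0.0869
grip_force: 8.9
```

```bash
python3 - <<'E'
from h import *
st();goto([.570,.2751,.079],86.1)
E
```

```text
t 8.3 tcp [0.578  0.2748 0.0883] yaw y 85.97 z [ 0.013 -0.    -1.   ] F [ 1.6 -6.4 18. ] w 0.0869 g 8.9 q [ 0.27  0.71  1.51 -0.01  0.91 -1.23]
shift [ 0.27 -0.01  0.31] turn [ 0.01  0.15 -0.03]
```

Emit:
carry_out:
  rows:
    - [[0.1, 0, -0.6], [0, 0, 0], 1]
    - [[0.27, 0, -1], [0, 0.15, 0], 1]
    - [[0.27, 0, -1], [0, 0.15, 0], 1]
    - [[0.27, 0, -1], [0, 0.15, 0], 1]

```text
time: 8.63
tcp_pos: [0.565, 0.2766, 0.1138]
tcp_rot: [-0.005, 0.035, 0.999, 0.001]
ft_force: [-0.2, -0.6, -1.3]
width: 0.0872
grip_force: 0.0
```

```bash
python3 - <<'E'
from h import *
st();goto([.570,.2751,.079],86.1)
c=capture("wrist");cv2.imwrite("pics/w3.png",c["image"])
E
```

```text
t 8.63 tcp [0.565  0.2766 0.1138] yaw y 85.97 z [-0.009  0.002 -1.   ] F [-0.2 -0.6 -1.3] w 0.0872 g 0.0 q [ 0.28  0.67  1.51  0.01  0.97 -1.23]
shift [-0.18 -0.04  1.16] turn [ 0.02 -0.1  -0.02]
```

View pics/w3.png

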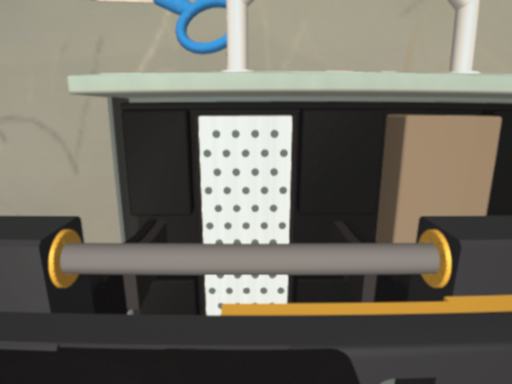

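Both fingers straddle the plate face (columns 200–290). The near edge of the finger gap is at about row 213, so I'll measure it.

```bash
python3 - <<'E'
from h import *
np.set_printoptions(precision=4,suppress=True)
c=capture("wrist")
for px in [(155,213),(188,213),(305,214),(370,214),(200,117),(291,117),(188,112),(300,112),(135,112),(128,150)]: print(px,atz(c,(px[0]/512,px[1]/384),.088),atdepth(c,(px[0]/512,px[1]/384)))
P,u,v=cloud(c);m=(P[:,2]<.084)&(P[:,2]>.06)&(P[:,0]>.45)&(P[:,0]<.62)&(P[:,1]>.2)&(P[:,1]<.4)
print(m.sum(),np.percentile(P[m,2],[5,50,95]) if m.any() else 0)
for lo,hi in[(-.09,-.082),(-.082,-.06),(-.02,.02)]:
    k=m&(P[:,1]-.327+.068*(P[:,0]-.573)>lo)&(P[:,1]-.327+.068*(P[:,0]-.573)<hi);print(lo,hi,k.sum(),P[k].min(0) if k.any() else 0,P[k].max(0) if k.any() else 0)
st()
E
```

```text
(155, 213) [0.5552 0.2204 0.088 ] [0.5517 0.2242 0.1   ]
(188, 213) [0.5566 0.2401 0.088 ] [0.5529 0.2427 0.1002]
(305, 214) [0.562  0.3095 0.088 ] [0.5581 0.3077 0.0997]
(370, 214) [0.5648 0.3484 0.088 ] [0.5606 0.3441 0.1001]
(200, 117) [0.5015 0.253  0.088 ] [0.5015 0.2542 0.0964]
(291, 117) [0.5051 0.3034 0.088 ] [0.5048 0.3024 0.0967]
(188, 112) [0.4984 0.2466 0.088 ] [0.4984 0.2481 0.096 ]
(300, 112) [0.5027 0.3085 0.088 ] [0.5026 0.308  0.0913]
(135, 112) [0.4961 0.2171 0.088 ] [0.4964 0.2211 0.1   ]
(128, 150) [0.5168 0.21   0.088 ] [0.5157 0.2146 0.1004]
1383 [0.082  0.0831 0.0838]
-0.09 -0.082 52 [0.4909 0.2426 0.0812] [0.4934 0.2505 0.0839]
-0.082 -0.06 153 [0.491  0.2509 0.0812] [0.4947 0.2724 0.084 ]
-0.02 0.02 317 [0.4952 0.3122 0.0816] [0.4999 0.3519 0.084 ]
t 8.73 tcp [0.5637 0.2762 0.112 ] yaw y 86.0 z [-0.013  0.001 -1.   ] F [-0.4  0.7 -0.1] w 0.0873 g 0.0 q [ 0.28  0.67  1.51  0.01  0.97 -1.23]
```

```bash
python3 - <<'E'
from h import *
st();goto([.576,.2778,.0905],86.1)
E
```

```text
t 8.73 tcp [0.5637 0.2762 0.112 ] yaw y 86.0 z [-0.013  0.001 -1.   ] F [-0.4  0.7 -0.1] w 0.0873 g 0.0 q [ 0.28  0.67  1.51  0.01  0.97 -1.23]
shift [-0.42  0.08  0.71] turn [-0.   -0.15 -0.02]
```

Emit:
carry_out:
  rows:
    - [[-0.42, 0.08, 0.2], [0, -0.15, 0], 1]
    - [[-0.42, 0.08, 0.4], [0, -0.15, 0], 1]
    - [[-0.42, 0.08, 0.71], [0, -0.15, 0], 1]
    - [[-0.42, 0.08, 0.71], [0, -0.15, 0], 1]
    - [[-0.42, 0.08, 0.71], [0, -0.15, 0], 0.5]
    - [[-0.42, 0.08, 0.71], [0, -0.15, 0], 0.5]
    - [[-0.42, 0.08, 0.71], [0, -0.15, 0], 0.5]
    - [[-0.42, 0.08, 0.71], [0, -0.15, 0], 0.5]
    - [[-0.42, 0.08, 0.71], [0, -0.15, 0], 0.5]
  squeeze: 40

```text
time: 9.48
tcp_pos: [0.5759, 0.2775, 0.0905]
tcp_rot: [-0.0, 0.035, 0.999, -0.0]
ft_force: [-0.2, -0.9, -0.7]
width: 0.0616
grip_force: 0.5
```

```bash
python3 - <<'E'
from h import *
st()
E
```

```text
t 9.48 tcp [0.5759 0.2775 0.0905] yaw y 86.02 z [-0. -0. -1.] F [-0.2 -0.9 -0.7] w 0.0616 g 0.5 q [ 0.27  0.71  1.5  -0.    0.93 -1.23]
```

Emit:
carry_out:
  rows:
    - [[0, 0, 0], [0, 0, 0], 0.4]
    - [[0, 0, 0], [0, 0, 0], 0.4]
    - [[0, 0, 0], [0, 0, 0], 0.4]
    - [[0, 0, -0.2], [0, 0, 0], 0.4]
    - [[0, 0, -0.7], [0, 0, 0], 0.4]
    - [[0, 0, -1.4], [0, 0, 0], 0.4]
    - [[0, 0, -2.2], [0, 0, 0], 0.4]
    - [[0, 0, -3], [0, 0, 0], 0.4]
  squeeze: 40

```text
time: 10.15
tcp_pos: [0.5747, 0.2778, 0.1804]
tcp_rot: [-0.002, 0.035, 0.999, -0.0]
ft_force: [0.1, -0.0, -2.2]
width: 0.0549
grip_force: 40.0
```

```bash
python3 - <<'E'
from h import *
np.set_printoptions(precision=4,suppress=True)
st()
goto([.545,.02,.181],-9)
for n in["side","top"]:
    c=capture(n)
    for q in ["diamond_plate","oilstone","holder","holder_mouth","holder_home"]:
        for r in pinpoint(c,q)[:1]:print(n,q,r["score"],atz(c,r["position"],{"diamond_plate":.18,"oilstone":.088,"holder":0}.get(q,.006)))
E
```

```text
t 10.15 tcp [0.5747 0.2778 0.1804] yaw y 85.99 z [-0.004  0.    -1.   ] F [ 0.1 -0.  -2.2] w 0.0549 g 40.0 q [ 0.27  0.59  1.44  0.    1.12 -1.23]
shift [ 0.39 -8.64 -0.02] turn [  0.03  -0.04 -17.  ]
side diamond_plate 0.76 [0.5702 0.2854 0.18  ]
side holder 0.6 [ 0.5253 -0.2218  0.    ]
side holder_mouth 0.93 [ 0.5212 -0.2042  0.006 ]
side holder_home 0.79 [ 0.5325 -0.1956  0.006 ]
top holder 0.76 [ 0.5104 -0.2194  0.    ]
top holder_mouth 0.59 [ 0.5399 -0.1952  0.006 ]
top holder_home 0.97 [ 0.5331 -0.2109  0.006 ]
```

```bash
python3 - <<'E'
from h import *
np.set_printoptions(precision=4,suppress=True)
c=capture("top")
f=lambda x,y,z:atz(c,((275+x/9)/512,(185+y/9)/384),z)
a=f(112,250,.006);b=f(492,135,.015);print("tongue end",a,"stop",b)
d=b-a;print(np.degrees(np.arctan2(d[1],d[0])),np.hypot(d[0],d[1]))
# cross direction from tongue end edge and slot
e=f(95,210,.006)-f(130,290,.006);print("edge",np.degrees(np.arctan2(e[1],e[0])),np.hypot(*e[:2]))
c=capture("side");im=c["image"][150:205,250:310];cv2.imwrite("pics/hs.png",cv2.resize(im,None,fx=10,fy=10,interpolation=cv2.INTER_CUBIC))
E
```

```text
tongue end [ 0.5309 -0.1246  0.006 ] stop [ 0.525  -0.2901  0.015 ]
-92.04418638649223 0.16557966910936153
edge 0.34227180617669545 0.03915797073998843
```

Emit:
carry_out:
  rows:
    - [[0, -8.2, 0], [0, 0, 18], 0.4]
    - [[0, -8.2, 0], [0, 0, 18], 0.4]
    - [[0, -8.2, 0], [0, 0, 18], 0.4]
    - [[0, -8.2, 0], [0, 0, 18], 0.4]
    - [[0, -8.2, 0], [0, 0, 18], 0.4]
    - [[0, -8.2, 0], [0, 0, 18], 0.4]
    - [[0, -8.2, 0], [0, 0, 18], 0.4]
    - [[0, -8.2, 0], [0, 0, 18], 0.4]
    - [[0, -8.2, 0], [0, 0, 18], 0.4]
    - [[0, -8.2, 0], [0, 0, 18], 0.4]

```text
time: 11.68
tcp_pos: [0.5592, 0.0316, 0.1809]
tcp_rot: [0.0, 0.616, 0.788, 0.0]
ft_force: [-0.6, 0.2, -2.5]
width: 0.0553
grip_force: 40.0
```

```bash
python3 - <<'E'
from h import *
st()
E
```

```text
t 11.68 tcp [0.5592 0.0316 0.1809] yaw y 13.97 z [ 0.  0. -1.] F [-0.6  0.2 -2.5] w 0.0553 g 40.0 q [-0.14  0.49  1.64  0.    1.01 -0.39]
```

```bash
python3 - <<'E'
from h import *
st();goto([.532,.028,.03],-1.0)
E
```

```text
t 11.68 tcp [0.5592 0.0316 0.1809] yaw y 13.97 z [ 0.  0. -1.] F [-0.6  0.2 -2.5] w 0.0553 g 40.0 q [-0.14  0.49  1.64  0.    1.01 -0.39]
shift [ 0.1  -0.91  5.03] turn [0.01 0.   2.99]
```

View pics/hs.png

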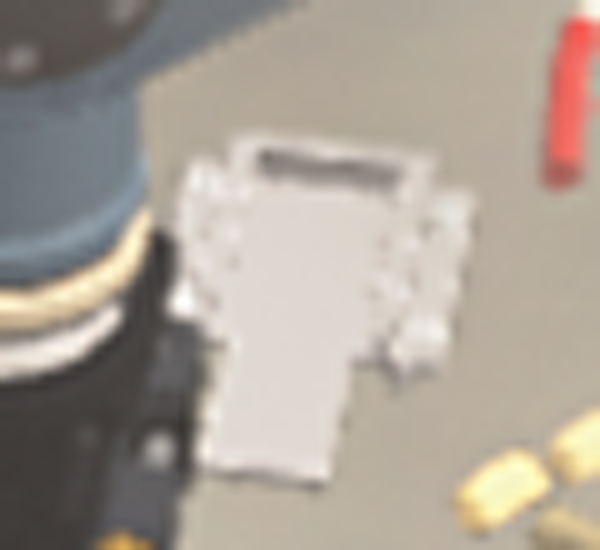

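The side zoom shows the holder with its tongue's end at about (268,475) and its end stop at (328,170). Its axis runs close to world -y.

Emit:
carry_out:
  rows:
    - [[0.1, -0.9, 0.5], [0, 0, 3], 0.4]
    - [[0.1, -0.9, 1.5], [0, 0, 3], 0.4]
    - [[0.1, -0.9, 2.7], [0, 0, 3], 0.4]
    - [[0.1, -0.9, 3.8], [0, 0, 3], 0.4]
    - [[0.1, -0.9, 4.7], [0, 0, 3], 0.4]
    - [[0.1, -0.9, 5.4], [0, 0, 3], 0.4]
    - [[0.1, -0.9, 5.75], [0, 0, 3], 0.4]
    - [[0.1, -0.9, 5.85], [0, 0, 3], 0.4]
    - [[0.1, -0.9, 5.87], [0, 0, 3], 0.4]
    - [[0.1, -0.9, 5.87], [0, 0, 3], 0.4]

```text
time: 12.52
tcp_pos: [0.5321, 0.0285, 0.0054]
tcp_rot: [0.0, 0.711, 0.703, -0.0]
ft_force: [-0.9, -0.2, -0.3]
width: 0.0549
grip_force: 40.0
```

```bash
python3 - <<'E'
from h import *
st();goto([.532,.028,.003],-1.0)
c=capture("side")
f=lambda x,y,z:atz(c,((250+x/10)/512,(150+y/10)/384),z)
a=f(268,475,.004);b=f(328,170,.015);d=b-a;print(a,b,np.degrees(np.arctan2(d[1],d[0])),np.hypot(*d[:2]))
E
```

```text
t 12.52 tcp [0.5321 0.0285 0.0054] yaw y -0.6 z [-0. -0. -1.] F [-0.9 -0.2 -0.3] w 0.0549 g 40.0 q [-0.16  0.76  1.81 -0.    0.58 -0.15]
shift [-0.02 -0.    0.08] turn [-0.    0.    0.08]
[ 0.52687501 -0.11925794  0.004     ] [ 0.51995974 -0.28380237  0.015     ] -92.40654223084499 0.16468967737361367
```

Emit:
carry_out:
  rows:
    - [[0, 0, 0.05], [0, 0, 0], 0.4]
    - [[0, 0, 0.05], [0, 0, 0], 0.82]
    - [[0, 0, 0.05], [0, 0, 0], 0.82]
    - [[0, 0, 0.05], [0, 0, 0], 0.82]
    - [[0, 0, 0.05], [0, 0, 0], 0.82]
    - [[0, 0, 0.05], [0, 0, 0], 0.82]
    - [[0, 0, -0.7], [0, 0, 0], 0.82]
    - [[0, 0, -2], [0, 0, 0], 0.82]
    - [[0, 0, -3.4], [0, 0, 0], 0.82]
    - [[0, 0, -4.8], [0, 0, 0], 0.82]

```text
time: 13.4
tcp_pos: [0.5314, 0.0285, 0.149]
tcp_rot: [-0.001, 0.711, 0.703, -0.001]
ft_force: [0.3, -0.4, 0.2]
width: 0.0716
grip_force: 0.0
```

Emit:
carry_out:
  rows:
    - [[-1.4, 0, -1], [0, 0, 0], 0.82]
    - [[-2.8, 0, -1.5], [0, 0, 0], 0.82]
    - [[-4.2, 0, -1.5], [0, 0, 0], 0.82]
    - [[-5.6, 0, -1.5], [0, 0, 0], 0.82]
    - [[-7, 0, -1.5], [0, 0, 0], 0.82]
    - [[-8.4, 0, -1.5], [0, 0, 0], 0.82]
    - [[-9.8, 0, -1.5], [0, 0, 0], 0.82]
    - [[-11, 0, -1.5], [0, 0, 0], 0.82]
    - [[-11, 0, -1.5], [0, 0, 0], 0.82]
    - [[-11, 0, -1.5], [0, 0, 0], 0.82]

```text
time: 14.23
tcp_pos: [0.5284, -0.3051, 0.1927]
tcp_rot: [0.001, 0.712, 0.702, -0.0]
ft_force: [-0.2, 0.6, -0.0]
width: 0.0711
grip_force: 0.0
```

```bash
python3 - <<'E'
from h import *
np.set_printoptions(precision=4,suppress=True)
st();c=capture("wrist");cv2.imwrite("pics/w4.png",cv2.resize(c["image"],(800,600)))
for q in ["diamond_plate","holder","holder_mouth","holder_home"]:
    for r in pinpoint(c,q)[:1]:print(q,r["score"],np.array(r["position"])*[800,600],atz(c,r["position"],.006 if "_" in q and q[0]=="h" else 0))
c=capture("side")
for r in pinpoint(c,"diamond_plate")[:1]:print(r["score"],atz(c,r["position"],0))
E
```

```text
t 14.23 tcp [ 0.5284 -0.3051  0.1927] yaw y -0.87 z [ 0.001 -0.001 -1.   ] F [-0.2  0.6 -0. ] w 0.0711 g 0.0 q [-0.71  0.54  1.5  -0.    1.1  -0.69]
holder 0.56 [387.52 122.64] [ 0.5296 -0.2104  0.    ]
holder_mouth 0.56 [385.76  94.86] [ 0.5287 -0.1938  0.006 ]
holder_home 0.88 [384.4  128.58] [ 0.5275 -0.2145  0.006 ]
0.72 [0.538  0.0389 0.    ]
```

View pics/w4.png

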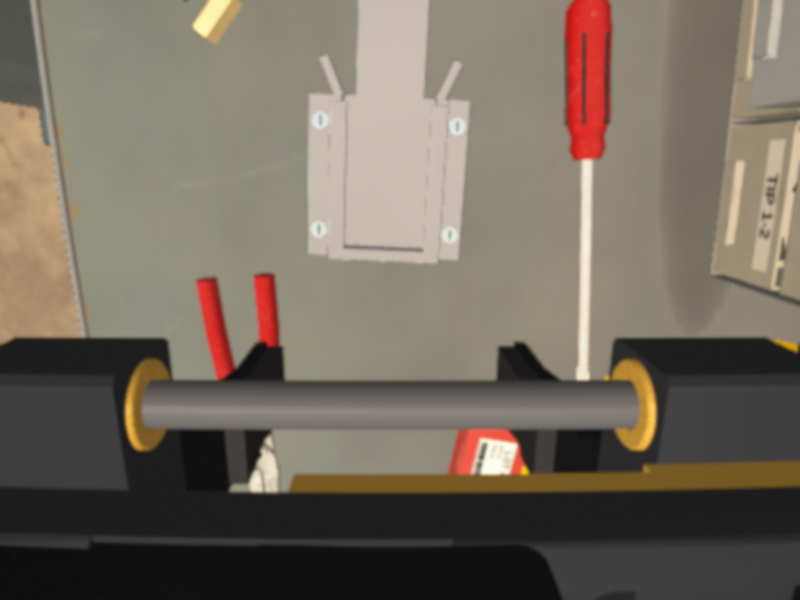

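The holder is clear in this view: base corners at (308,95), (469,100), (307,255) and (459,260); tongue columns 357–429; end stop line at row 247.

```bash
python3 - <<'E'
from h import *
np.set_printoptions(precision=4,suppress=True)
c=capture("wrist");f=lambda x,y,z:atz(c,(x/800,y/600),z)
L1,R1,L2,R2=[f(x,y,.006) for x,y in[(308,94),(469,100),(307,254),(459,261)]]
print(L1,R1,L2,R2,"w",np.linalg.norm(R1-L1),np.linalg.norm(R2-L2),"len",np.linalg.norm(L2-L1),np.linalg.norm(R2-R1))
for a,b in[(L1,L2),(R1,R2),(R1,L1),(R2,L2)]:
    d=b-a;print(np.degrees(np.arctan2(d[1],d[0])))
t1=[f(x,y,.006) for x,y in[(358,5),(430,5),(357,92),(425,92)]];print("tongue",t1,np.linalg.norm(t1[1]-t1[0]),(t1[0]+t1[1])/2,(t1[2]+t1[3])/2)
print("stop",f(344,246,.017),f(423,249,.017))
# edge refinement of grey base vs bench via gradient
g=cv2.GaussianBlur(cv2.cvtColor(c["image"],cv2.COLOR_BGR2GRAY).astype(float),(0,0),1)
def ed(v,u,h=5):
    r=np.abs(np.gradient(g[v,u-h:u+h+1]));r[:1]=r[-1:]=0;k=r.argmax();s=slice(max(k-2,0),k+3);return u-h+(np.arange(2*h+1)[s]*r[s]).sum()/r[s].sum()
for z,l,r,rows in[(.006,(308,307),(469,459),range(66,160,5)),]:
    A=[];
    for v in rows:
        w=(v*1.5625-97)/160
        a=f(ed(v,int(round((l[0]+(l[1]-l[0])*w)/1.5625)))*1.5625,v*1.5625,z);b=f(ed(v,int(round((r[0]+(r[1]-r[0])*w)/1.5625)))*1.5625,v*1.5625,z);A.append(np.r_[a[:2],b[:2]])
    A=np.array(A);fl=np.polyfit(A[:,1],A[:,0],1);fr=np.polyfit(A[:,3],A[:,2],1)
    print("x=f(y) left",fl,"right",fr,"width",np.polyval(fr,-.2)-np.polyval(fl,-.2),"mid at -.2125",(np.polyval(fr,-.2125)+np.polyval(fl,-.2125))/2)
E
```

```text
[ 0.4785 -0.1869  0.006 ] [ 0.5813 -0.1913  0.006 ] [ 0.4734 -0.2902  0.006 ] [ 0.5773 -0.2958  0.006 ] w 0.10295009853091634 0.10408295951404609 len 0.1034406782652652 0.10462188506700011
-92.84123561165674
-92.22024703558878
177.53580769543274
176.8848498627051
tongue [array([ 0.5114, -0.1347,  0.006 ]), array([ 0.5559, -0.135 ,  0.006 ]), array([ 0.5098, -0.186 ,  0.006 ]), array([ 0.5531, -0.1863,  0.006 ])] 0.044476620336781986 [ 0.5337 -0.1349  0.006 ] [ 0.5315 -0.1862  0.006 ]
stop [ 0.4998 -0.2833  0.017 ] [ 0.5518 -0.2857  0.017 ]
x=f(y) left [0.057  0.4904] right [0.045 0.59 ] width 0.10200285341285392 mid at -.2125 0.5293446533494555
```

Emit:
carry_out:
  rows:
    - [[1.4, 0, 0], [0, 0, 0], 0.82]
    - [[2.8, 0, 0], [0, 0, 0], 0.82]
    - [[4.2, 0, 0], [0, 0, 0], 0.82]
    - [[5.6, 0, 0], [0, 0, 0], 0.82]
    - [[7, 0, 0], [0, 0, 0], 0.82]
    - [[7.8, 0, 0], [0, 0, 0], 0.82]
    - [[7.8, 0, 0], [0, 0, 0], 0.82]
    - [[7.8, 0, 0], [0, 0, 0], 0.82]

```text
time: 15.3
tcp_pos: [0.5309, -0.0655, 0.1933]
tcp_rot: [0.0, 0.709, 0.705, -0.0]
ft_force: [0.2, -0.9, -0.1]
width: 0.0714
grip_force: 0.0
```

```bash
python3 - <<'E'
from h import *
np.set_printoptions(precision=4,suppress=True)
st();c=capture("wrist");P,u,v=cloud(c)
for r in pinpoint(c,"diamond_plate")[:1]:print(r["score"],atz(c,r["position"],0))
im=c["image"];
m=((im.min(2)>150)).astype(np.uint8)
# face top region by depth
sel=np.zeros((384,512),np.uint8);k=(P[:,2]>.009)&(P[:,2]<.022)&(P[:,0]>.47)&(P[:,0]<.6)&(P[:,1]>-.06)&(P[:,1]<.13);sel[v[k],u[k]]=1
print(sel.sum());r=cv2.minAreaRect(P[k][:,:2].astype(np.float32));print("depth rect",r)
bright=cv2.morphologyEx(m,cv2.MORPH_CLOSE,np.ones((15,15)))
n,l,s,ce=cv2.connectedComponentsWithStats(bright)
for i in range(1,n):
    if s[i,4]>1500:
        print(s[i]);yy,xx=np.nonzero(l==i);W=np.array([atz(c,((x)/512,(y)/384),.016)[:2] for x,y in zip(xx[::3],yy[::3])]);print(cv2.minAreaRect(W.astype(np.float32)))
cv2.imwrite("pics/w5.png",im)
E
```

```text
t 15.3 tcp [ 0.5309 -0.0655  0.1933] yaw y -0.35 z [ 0. -0. -1.] F [ 0.2 -0.9 -0.1] w 0.0714 g 0.0 q [-0.33  0.45  1.69 -0.    1.01 -0.33]
0.89 [0.5355 0.0274 0.    ]
7667
depth rect ((0.5338234901428223, 0.02750907838344574), (0.1455112248659134, 0.055235911160707474), 89.22335815429688)
[ 226    0   51  155 7596]
((0.5337955951690674, 0.026493702083826065), (0.14545170962810516, 0.04789939522743225), 89.44307708740234)
[ 457  121   55   93 2529]
((0.7835374474525452, -0.06587831676006317), (0.061154767870903015, 0.10176917165517807), 10.798328399658203)
[ 205  275   88   28 2352]
((0.5291968584060669, -0.2015385627746582), (0.03510290011763573, 0.09888466447591782), 89.65027618408203)
```

View pics/w5.png

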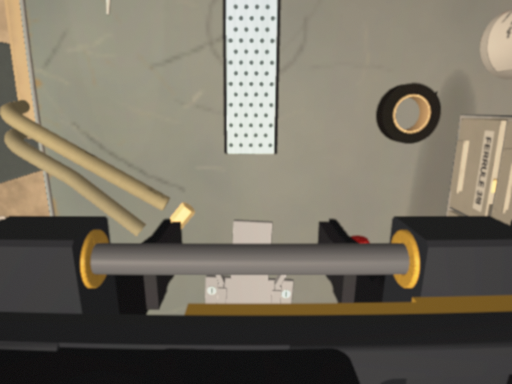

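The plate lies flat with its face at columns 226–276 and its near end at row 154. It is aligned with the holder, seen below it at (250,270).

```bash
python3 - <<'E'
from h import *
st();goto([.5327,.092,.003],-0.7)
E
```

```text
t 15.4 tcp [ 0.5315 -0.0678  0.1932] yaw y -0.56 z [ 0.001 -0.001 -1.   ] F [ 0.4 -0.6  0.1] w 0.0715 g 0.0 q [-0.34  0.45  1.69 -0.    1.01 -0.33]
shift [ 5.33 -0.02  6.34] turn [0.01 0.01 0.03]
```

Emit:
carry_out:
  rows:
    - [[1.4, 0, 0], [0, 0, 0], 0.82]
    - [[2.8, 0, 0.2], [0, 0, 0], 0.82]
    - [[4.1, 0, 0.8], [0, 0, 0], 0.82]
    - [[5.1, 0, 1.6], [0, 0, 0], 0.82]
    - [[5.33, 0, 2.8], [0, 0, 0], 0.82]
    - [[5.33, 0, 3.8], [0, 0, 0], 0.82]
    - [[5.33, 0, 4.8], [0, 0, 0], 0.82]
    - [[5.33, 0, 5.5], [0, 0, 0], 0.82]
    - [[5.33, 0, 5.5], [0, 0, 0], 0.82]

```text
time: 16.15
tcp_pos: [0.5305, 0.091, 0.0239]
tcp_rot: [-0.003, 0.712, 0.703, -0.003]
ft_force: [-0.4, 0.6, 0.5]
width: 0.0716
grip_force: 0.0
```

```bash
python3 - <<'E'
from h import *
st();goto([.5327,.092,.003],-0.7)
E
```

```text
t 16.15 tcp [0.5305 0.091  0.0239] yaw y -0.72 z [-0.008  0.    -1.   ] F [-0.4  0.6  0.5] w 0.0716 g 0.0 q [-0.04  0.73  1.79 -0.    0.64 -0.02]
shift [0.03 0.08 0.69] turn [-0.09  0.   -0.  ]
```

Emit:
carry_out:
  rows:
    - [[0.03, 0.03, 0.3], [0, 0, 0], 0.82]
    - [[0.03, 0.03, 0.6], [0, 0, 0], 0.82]
    - [[0.03, 0.03, 0.7], [0, 0, 0], 0.82]
    - [[0.03, 0.03, 0.7], [0, 0, 0], 0.82]
    - [[0.03, 0.03, 0.7], [0, 0, 0], 0.4]
    - [[0.03, 0.03, 0.7], [0, 0, 0], 0.4]
    - [[0.03, 0.03, 0.7], [0, 0, 0], 0.4]
    - [[0.03, 0.03, 0.7], [0, 0, 0], 0.4]
    - [[0.03, 0.03, 0.7], [0, 0, 0], 0.4]
    - [[0.03, 0.03, 0.7], [0, 0, 0], 0.4]
  squeeze: 55

```text
time: 16.98
tcp_pos: [0.5335, 0.0933, 0.008]
tcp_rot: [0.0, 0.711, 0.703, 0.0]
ft_force: [-1.7, -1.2, 6.8]
width: 0.0501
grip_force: 74.0
```

```bash
python3 - <<'E'
from h import *
st()
E
```

```text
t 16.98 tcp [0.5335 0.0933 0.008 ] yaw y -0.6 z [ 0. -0. -1.] F [-1.7 -1.2  6.8] w 0.0501 g 74.0 q [-0.03  0.76  1.79 -0.    0.6  -0.02]
```

Emit:
carry_out:
  rows:
    - [[0, 0, 0], [0, 0, 0], 0.82]
    - [[0, 0, 0], [0, 0, 0], 0.82]
    - [[0, 0, 0], [0, 0, 0], 0.82]
    - [[0, 0, 0], [0, 0, 0], 0.82]
  squeeze: 40

```text
time: 17.32
tcp_pos: [0.5283, 0.0936, 0.0083]
tcp_rot: [-0.004, 0.711, 0.704, -0.004]
ft_force: [-6.6, 0.0, 10.7]
width: 0.0677
grip_force: 4.5
```

```bash
python3 - <<'E'
from h import *
st();goto([.5327,.092,.003],-0.7)
c=capture("wrist");cv2.imwrite("pics/w6.png",c["image"])
E
```

```text
t 17.32 tcp [0.5283 0.0936 0.0083] yaw y -0.56 z [-0.01  0.   -1.  ] F [-6.6  0.  10.7] w 0.0677 g 4.5 q [-0.03  0.76  1.79 -0.    0.6  -0.02]
shift [-0.05  0.15  0.18] turn [-0.11  0.    0.03]
```

View pics/w6.png

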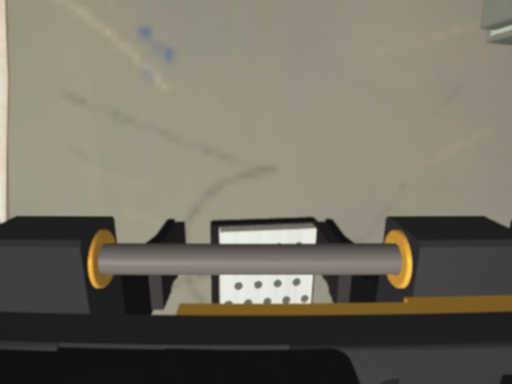

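The plate's foot spans columns 211–322. The right finger is standing on its edge, so the hand is off to the left. Lift and re-measure.

Emit:
carry_out:
  rows:
    - [[0, 0, -0.5], [0, 0, 0], 1]
    - [[0, 0, -1.2], [0, 0, 0], 1]
    - [[0, 0, -1.5], [0, 0, 0], 1]
    - [[0, 0, -1.5], [0, 0, 0], 1]
    - [[0, 0, -1.5], [0, 0, 0], 1]

```text
time: 17.78
tcp_pos: [0.5341, 0.0933, 0.0524]
tcp_rot: [0.001, 0.711, 0.703, 0.001]
ft_force: [-0.0, -0.4, -0.2]
width: 0.0861
grip_force: 0.0
```

```bash
python3 - <<'E'
from h import *
np.set_printoptions(precision=4,suppress=True)
st();c=capture("wrist");im=c["image"];cv2.imwrite("pics/w7.png",im)
P,u,v=cloud(c);k=(P[:,2]>.005)&(P[:,2]<.023)&(P[:,0]>.47)&(P[:,0]<.6)&(P[:,1]>.04)&(P[:,1]<.13)
print(k.sum())
for lo in np.arange(.07,.112,.006):
    s=P[k&(P[:,1]>lo)&(P[:,1]<lo+.006)]
    if len(s)>5: f=s[s[:,2]>.012];print(round(lo,3),"all",s[:,0].min(),s[:,0].max(),"face",f[:,0].min() if len(f) else 0,f[:,0].max() if len(f) else 0)
print("end y",np.percentile(P[k,1],99))
m=im.min(2)>140
for vv in range(200,245,6):
    x=np.nonzero(m[vv,150:400])[0]+150
    if len(x)>20: print(vv,x.min(),x.max(),atz(c,(x.min()/512,vv/384),.016),atz(c,((x.max()+1)/512,vv/384),.016))
E
```

```text
t 17.78 tcp [0.5341 0.0933 0.0524] yaw y -0.59 z [ 0.002 -0.    -1.   ] F [-0.  -0.4 -0.2] w 0.0861 g 0.0 q [-0.03  0.68  1.77 -0.    0.69 -0.02]
5280
0.07 all 0.5077842513551138 0.5629963302360924 face 0.5114848504483887 0.5593882173651048
0.076 all 0.5072150714732508 0.562914022113797 face 0.5114617687744892 0.5592983825203086
0.082 all 0.5074074986582664 0.5635070481183894 face 0.5116242129717719 0.5591064718918113
0.088 all 0.5077231118409369 0.5632478578439076 face 0.5119254071952801 0.5597351213665923
0.094 all 0.5079501261340815 0.5637844370647891 face 0.5121373568394467 0.5595670810349817
0.1 all 0.5082861458782427 0.5635962579884538 face 0.5123157908682023 0.5596282871405436
end y 0.10406892814850793
206 213 288 [0.5124 0.1    0.016 ] [0.56   0.0995 0.016 ]
212 213 288 [0.5122 0.096  0.016 ] [0.5601 0.0955 0.016 ]
218 213 288 [0.5121 0.092  0.016 ] [0.5602 0.0915 0.016 ]
224 213 287 [0.5119 0.088  0.016 ] [0.5596 0.0875 0.016 ]
230 213 287 [0.5118 0.0839 0.016 ] [0.5597 0.0834 0.016 ]
236 213 287 [0.5116 0.0798 0.016 ] [0.5598 0.0793 0.016 ]
242 213 286 [0.5114 0.0757 0.016 ] [0.5592 0.0752 0.016 ]
```

View pics/w7.png

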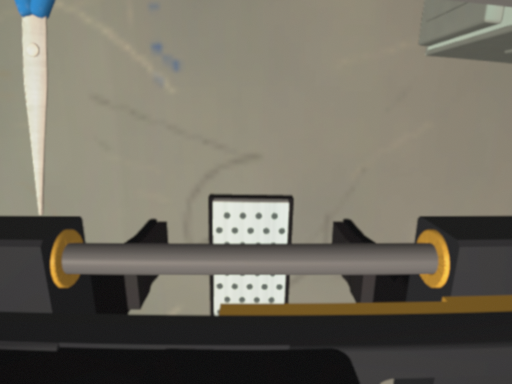

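Now unloaded, the hand is centred on the plate: fingers about 128–165 and 335–375, plate 211–291. The plate is yawed about -2°. I'll descend slowly, fully open.

Emit:
carry_out:
  rows:
    - [[0, 0.02, 0.3], [0, 0, 0.25], 1]
    - [[0, 0.02, 0.6], [0, 0, 0.25], 1]
    - [[0, 0.02, 0.9], [0, 0, 0.25], 1]
    - [[0, 0.02, 1.2], [0, 0, 0.25], 1]
    - [[0, 0.02, 1.4], [0, 0, 0.25], 1]
    - [[0, 0.02, 1.5], [0, 0, 0.25], 1]
    - [[0, 0.02, 1.5], [0, 0, 0.25], 1]
    - [[0, 0.02, 1.5], [0, 0, 0.25], 1]

```text
time: 18.5
tcp_pos: [0.5342, 0.0932, 0.0066]
tcp_rot: [-0.0, 0.718, 0.696, -0.0]
ft_force: [0.2, 0.6, 0.2]
width: 0.0871
grip_force: 0.0
```

```bash
python3 - <<'E'
from h import *
st()
E
```

```text
t 18.5 tcp [0.5342 0.0932 0.0066] yaw y -1.85 z [-0.001  0.    -1.   ] F [0.2 0.6 0.2] w 0.0871 g 0.0 q [-0.03  0.76  1.78 -0.    0.6  -0.  ]
```

Emit:
carry_out:
  rows:
    - [[0, 0, 0.06], [0, 0, 0], 1]
    - [[0, 0, 0.12], [0, 0, 0], 1]
    - [[0, 0, 0.12], [0, 0, 0], 0.8]
    - [[0, 0, 0.12], [0, 0, 0], 0.6]
    - [[0, 0, 0.12], [0, 0, 0], 0.5]
    - [[0, 0, 0.12], [0, 0, 0], 0.5]
    - [[0, 0, 0.12], [0, 0, 0], 0.5]
    - [[0, 0, 0.12], [0, 0, 0], 0.5]
    - [[0, 0, 0.12], [0, 0, 0], 0.5]
  squeeze: 50

```text
time: 19.25
tcp_pos: [0.5344, 0.0933, 0.0034]
tcp_rot: [0.0, 0.718, 0.696, 0.0]
ft_force: [-0.1, 0.0, 0.7]
width: 0.0549
grip_force: 50.0
```

```bash
python3 - <<'E'
from h import *
st()
E
```

```text
t 19.25 tcp [0.5344 0.0933 0.0034] yaw y -1.84 z [ 0. -0. -1.] F [-0.1  0.   0.7] w 0.0549 g 50.0 q [-0.03  0.77  1.79 -0.    0.59 -0.  ]
```

Emit:
carry_out:
  rows:
    - [[0, 0, -0.15], [0, 0, 0], 0.5]
    - [[0, 0, -0.33], [0, 0, 0.17], 0.5]
    - [[-0.5, 0.05, -0.33], [0, 0, 0.17], 0.5]
    - [[-1.2, 0.1, -0.33], [0, 0, 0.17], 0.5]
    - [[-1.9, 0.15, -0.33], [0, 0, 0.17], 0.5]
    - [[-2.7, 0.19, -0.33], [0, 0, 0.17], 0.5]
    - [[-3.4, 0.19, -0.33], [0, 0, 0.17], 0.5]
    - [[-3.68, 0.19, -0.33], [0, 0, 0.17], 0.5]
    - [[-3.68, 0.19, -0.33], [0, 0, 0.17], 0.5]
    - [[-3.68, 0.19, -0.33], [0, 0, 0.17], 0.5]

```text
time: 20.08
tcp_pos: [0.5361, -0.0171, 0.0133]
tcp_rot: [-0.0, 0.724, 0.69, -0.0]
ft_force: [-1.4, 0.6, -1.5]
width: 0.0546
grip_force: 50.0
```

```bash
python3 - <<'E'
from h import *
np.set_printoptions(precision=4,suppress=True)
st();goto([.5366,-.0173,.0105],-2.7)
c=capture("wrist");P,u,v=cloud(c)
d=np.array([-.0471,-.9989]);n=np.array([.9989,-.0471]);o=np.array([.5293,-.2056])
Q=np.c_[(P[:,:2]-o)@d,(P[:,:2]-o)@n,P[:,2]]
k=(abs(Q[:,1])<.045)&(Q[:,0]>-.22)&(Q[:,0]<.09)&(Q[:,2]>.002)&(Q[:,2]<.045)
for lo in np.arange(-.2,-.02,.01):
    s=Q[k&(Q[:,0]>lo)&(Q[:,0]<lo+.01)]
    if len(s)>20:
        f=s[s[:,2]>np.median(s[:,2])-.004];print(round(lo,3),len(s),"z",np.median(f[:,2]),"lat",f[:,1].min(),f[:,1].max(),"mid",(f[:,1].min()+f[:,1].max())/2)
cv2.imwrite("pics/w8.png",c["image"])
c=capture("side");cv2.imwrite("pics/s8.png",cv2.resize(c["image"][140:260,200:360],(800,600),interpolation=cv2.INTER_CUBIC))
E
```

```text
t 20.08 tcp [ 0.5361 -0.0171  0.0133] yaw y -2.8 z [-0.001  0.    -1.   ] F [-1.4  0.6 -1.5] w 0.0546 g 50.0 q [-0.24  0.74  1.8   0.    0.6  -0.19]
shift [-0.01  0.02  0.09] turn [-0.01 -0.01 -0.02]
-0.2 3763 z 0.026298986878503617 lat -0.039389340928814284 0.03704075197437739 mid -0.0011742944772184481
-0.19 81 z 0.042003483936244465 lat -0.029692462002492093 0.027419659812496215 mid -0.0011364010949979388
-0.18 712 z 0.025755432041738375 lat -0.029622225433811336 0.02738613429249579 mid -0.0011180455706577726
-0.17 1755 z 0.025530709690375086 lat -0.025222860409072016 0.023121903753192362 mid -0.0010504783279398269
-0.16 565 z 0.025335810391443808 lat -0.024717253959912287 0.022973560099286267 mid -0.0008718469303130097
```

Emit:
carry_out:
  rows:
    - [[0, 0.03, 0.05], [0, 0, -0.02], 0.5]
    - [[-0.15, 0.03, 0.09], [0, 0, -0.02], 0.5]
    - [[-0.35, 0.03, 0.09], [0, 0, -0.02], 0.5]
    - [[-0.55, 0.03, 0.09], [0, 0, -0.02], 0.5]
    - [[-0.8, 0.03, 0.09], [0, 0, -0.02], 0.5]
    - [[-1, 0.03, 0.09], [0, 0, -0.02], 0.5]
    - [[-1.2, 0.03, 0.09], [0, 0, -0.02], 0.5]
    - [[-1.4, 0.03, 0.09], [0, 0, -0.02], 0.5]
    - [[-1.5, 0.03, 0.09], [0, 0, -0.02], 0.5]

```text
time: 20.93
tcp_pos: [0.5352, -0.0634, 0.0105]
tcp_rot: [0.0, 0.723, 0.69, -0.0]
ft_force: [0.7, 1.3, -1.5]
width: 0.0547
grip_force: 50.0
```

```bash
cat > k.py <<'E'
from h import *
np.set_printoptions(precision=4,suppress=True)
def rep():
    st();c=capture("wrist");P,u,v=cloud(c)
    d=np.array([-.0471,-.9989]);n=np.array([.9989,-.0471]);o=np.array([.5293,-.2056])
    t=(tool()[0][:2]-np.array([.5277,-.2056]));print("tcp in holder",t@d,t@n,"moment",get_obs()["moment"])
    Q=np.c_[(P[:,:2]-o)@d,(P[:,:2]-o)@n,P[:,2]]
    k=(abs(Q[:,1])<.034)&(Q[:,0]>-.22)&(Q[:,0]<.09)&(Q[:,2]>.002)&(Q[:,2]<.034)
    for lo in np.arange(-.2,.0,.01):
        s=Q[k&(Q[:,0]>lo)&(Q[:,0]<lo+.01)]
        if len(s)>20:
            f=s[s[:,2]>np.median(s[:,2])-.004];print(round(lo,3),len(s),"z",np.median(f[:,2]),"mid",(f[:,1].min()+f[:,1].max())/2,"wid",np.ptp(f[:,1]))
rep()
E
python3 k.py
```

```text
t 20.93 tcp [ 0.5352 -0.0634  0.0105] yaw y -2.67 z [ 0. -0. -1.] F [ 0.7  1.3 -1.5] w 0.0547 g 50.0 q [-0.33  0.75  1.79 -0.    0.6  -0.28]
tcp in holder -0.14209511718009182 0.0008640030448497215 moment [-0.1555  0.1076 -0.0616]
-0.16 2219 z 0.021676646953032327 mid -1.8247932134542177e-05 wid 0.06791802090680864
-0.15 1148 z 0.02330312978572868 mid 0.00016385232543488296 wid 0.05538413621214804
-0.13 1386 z 0.02325644419126542 mid 0.0002123329834996454 wid 0.04837918620324119
-0.12 1561 z 0.02319384044808809 mid 0.00027018517036240565 wid 0.04836452269931045
-0.11 63 z 0.014917380773134061 mid 0.00017654212452959325 wid 0.05612200946178664
```

Emit:
carry_out:
  rows:
    - [[-0.2, 0, 0], [0, 0, 0], 0.5]
    - [[-0.45, 0, 0], [0, 0, 0], 0.5]
    - [[-0.7, 0, 0], [0, 0, 0], 0.5]
    - [[-0.95, 0, 0], [0, 0, 0], 0.5]
    - [[-1.2, 0, 0], [0, 0, 0], 0.5]
    - [[-1.45, 0, 0], [0, 0, 0], 0.5]
    - [[-1.7, 0, 0], [0, 0, 0], 0.5]
    - [[-1.95, 0, 0], [0, 0, 0], 0.5]
    - [[-2.15, 0, 0], [0, 0, 0], 0.5]
    - [[-2.3, 0, 0], [0, 0, 0], 0.5]

```text
time: 21.82
tcp_pos: [0.5321, -0.1321, 0.0105]
tcp_rot: [0.0, 0.723, 0.691, 0.0]
ft_force: [-0.4, 0.7, -1.7]
width: 0.055
grip_force: 50.0
```

```bash
python3 k.py
```

```text
t 21.82 tcp [ 0.5321 -0.1321  0.0105] yaw y -2.64 z [ 0. -0. -1.] F [-0.4  0.7 -1.7] w 0.055 g 50.0 q [-0.45  0.76  1.77 -0.    0.62 -0.4 ]
tcp in holder -0.0729344824154222 0.0011298781347217472 moment [-0.1794  0.1274 -0.0571]
-0.09 2665 z 0.02262897892826307 mid 1.2894702822594667e-05 wid 0.06791951879160138
-0.08 854 z 0.023250420500915726 mid 0.00023640521335473175 wid 0.05525300548614074
-0.06 1606 z 0.023246366489672265 mid 0.00043664191554109236 wid 0.048172361707712726
-0.05 1369 z 0.0231635444334142 mid 0.0005041173853163536 wid 0.04802353806751956
-0.04 43 z 0.015046293105781271 mid 0.00029493159689926093 wid 0.05614624690055159
```

Emit:
carry_out:
  rows:
    - [[-0.1, 0, 0.02], [0, 0, 0], 0.5]
    - [[-0.2, 0, 0.03], [0, 0, 0], 0.5]
    - [[-0.3, 0, 0.03], [0, 0, 0], 0.5]
    - [[-0.38, 0, 0.03], [0, 0, 0], 0.5]
    - [[-0.44, 0, 0.03], [0, 0, 0], 0.5]
    - [[-0.5, 0, 0.03], [0, 0, 0], 0.5]
    - [[-0.54, 0, 0.03], [0, 0, 0], 0.5]
    - [[-0.54, 0, 0.03], [0, 0, 0], 0.5]

```text
time: 22.53
tcp_pos: [0.5313, -0.1476, 0.0096]
tcp_rot: [0.0, 0.723, 0.691, 0.0]
ft_force: [0.3, 1.5, -0.7]
width: 0.0549
grip_force: 50.0
```

```bash
python3 k.py
```

```text
t 22.53 tcp [ 0.5313 -0.1476  0.0096] yaw y -2.61 z [ 0. -0. -1.] F [ 0.3  1.5 -0.7] w 0.0549 g 50.0 q [-0.47  0.76  1.76 -0.    0.62 -0.43]
tcp in holder -0.0581534943526048 0.0008689793613640404 moment [-0.0681  0.0243 -0.0961]
-0.09 639 z 0.005948527130109324 mid -0.0028324640425574903 wid 0.052452675366134086
-0.08 1522 z 0.0061636338030665 mid -0.0026663626422466034 wid 0.052789992544315364
-0.07 3610 z 0.022306486432275924 mid 2.5970240669394296e-05 wid 0.0679158462519376
-0.06 52 z 0.01438800859885436 mid 0.0003025679605486945 wid 0.055141400530278786
-0.05 653 z 0.022478535533969387 mid 0.00014155572422641476 wid 0.055828313193031026
-0.04 1800 z 0.02244319279464453 mid 0.0004150876759353647 wid 0.04834466946458731
-0.03 620 z 0.022511569798750394 mid 0.00027570377053429476 wid 0.047797535003500924
```

Emit:
carry_out:
  rows:
    - [[-0.05, 0, 0], [0, 0, 0], 0.5]
    - [[-0.1, 0, 0], [0, 0, 0], 0.5]
    - [[-0.15, 0, 0], [0, 0, 0], 0.5]
    - [[-0.2, 0, 0], [0, 0, 0], 0.5]
    - [[-0.2, 0, 0], [0, 0, 0], 0.5]

```text
time: 23.0
tcp_pos: [0.5311, -0.151, 0.0095]
tcp_rot: [-0.001, 0.724, 0.69, 0.001]
ft_force: [4.3, 10.4, -1.4]
width: 0.055
grip_force: 50.0
```

```bash
cat > e.py <<'E'
from h import *
def end():
    c=capture("wrist");P,u,v=cloud(c)
    d=np.array([-.0471,-.9989]);n=np.array([.9989,-.0471]);o=np.array([.5293,-.2056])
    Q=np.c_[(P[:,:2]-o)@d,(P[:,:2]-o)@n,P[:,2]]
    k=(abs(Q[:,1])<.018)&(Q[:,2]>.017)&(Q[:,2]<.028)&(Q[:,0]>-.1)&(Q[:,0]<-.03)
    t=(tool()[0][:2]-np.array([.5277,-.2056]));print("tcp",t@d,t@n,"face rear edge (home -.069)",np.percentile(Q[k,0],[1,3,50]))
    # tongue end reference (-.088)
    k=(abs(Q[:,1])<.018)&(Q[:,2]>.0035)&(Q[:,2]<.009)&(Q[:,0]>-.1)&(Q[:,0]<-.03);print("tongue end (-.088)",np.percentile(Q[k,0],[1,3,50]) if k.any() else 0)
st();end()
E
python3 e.py
```

```text
t 23.0 tcp [ 0.5311 -0.151   0.0095] yaw y -2.7 z [-0.     0.004 -1.   ] F [ 4.3 10.4 -1.4] w 0.055 g 50.0 q [-0.48  0.76  1.76  0.01  0.62 -0.44]
tcp -0.05477796091612675 0.0007691572389477803 face rear edge (home -.069) [-0.06472794 -0.06454647 -0.04022635]
tongue end (-.088) [-0.08320304 -0.08299078 -0.07437208]
```

Emit:
carry_out:
  rows:
    - [[-0.1, 0, 0], [0, 0, 0], 0.5]
    - [[-0.1, 0, 0], [0, 0, 0], 0.5]
    - [[0, 0, 0], [0, 0, 0], 0.85]
    - [[0.15, 0, 0], [0, 0, 0], 0.85]
    - [[0.15, 0, 0], [0, 0, 0], 0.85]
    - [[0.15, 0, 0], [0, 0, 0], 0.85]
    - [[0.15, 0, -0.5], [0, 0, 0], 0.85]
    - [[0.15, 0, -1.2], [0, 0, 0], 0.85]
    - [[0.15, 0, -2.5], [0, 0, 0], 0.85]
    - [[0.15, 0, -3.5], [0, 0, 0], 0.85]

```text
time: 23.88
tcp_pos: [0.531, -0.1498, 0.116]
tcp_rot: [0.0, 0.723, 0.691, -0.0]
ft_force: [0.3, -0.7, -0.2]
width: 0.0738
grip_force: 0.0
```

```bash
python3 - <<'E'
from h import *
from e import *
np.set_printoptions(precision=4,suppress=True)
goto([.438,.3377,.23],-3.9)
for n in ["side","top"]:
    c=capture(n)
    for q in ["diamond_plate","drawer_handle"]:
        for r in pinpoint(c,q)[:1]:print(n,q,r["score"],atz(c,r["position"],.006 if q[0]=="d" and q[1]=="i" else .108))
E
```

```text
t 23.88 tcp [ 0.531  -0.1498  0.116 ] yaw y -2.65 z [-0. -0. -1.] F [ 0.3 -0.7 -0.2] w 0.0738 g 0.0 q [-0.48  0.58  1.71 -0.    0.85 -0.43]
tcp -0.05450818457235223 0.00437232727548446 face rear edge (home -.069) [-0.06467762 -0.06448218 -0.04820529]
tongue end (-.088) [-0.08306905 -0.0829311  -0.07455654]
shift [16.12 -3.93 -3.73] turn [0.11 0.06 0.25]
side diamond_plate 0.85 [ 0.5264 -0.2016  0.006 ]
side drawer_handle 0.77 [0.4412 0.3289 0.108 ]
top diamond_plate 0.6 [ 0.5241 -0.2076  0.006 ]
top drawer_handle 0.67 [0.4283 0.3389 0.108 ]
```

Emit:
carry_out:
  rows:
    - [[1, 0, 0], [0, 0, 0], 0]
    - [[1.3, 0, 0], [0, 0, 0], 0]
    - [[1.3, 0, 0], [0, 0, 0], 0]
    - [[1.3, 0, 0.8], [0, 0, 0], 0]
    - [[1.3, 0, 1.6], [0, 0, 0], 0]
    - [[1.3, 0, 2.3], [0, 0, 0], 0]
    - [[1.3, 0, 2.9], [0, 0, 0], 0]
    - [[1.3, 0, 3.3], [0, 0, 0], 0]
    - [[1.3, 0, 3.38], [0, 0, 0], 0]
    - [[1.3, 0, 3.38], [0, 0, 0], 0]
  squeeze: 10

```text
time: 25.07
tcp_pos: [0.5324, -0.1101, 0.0122]
tcp_rot: [-0.001, 0.723, 0.691, -0.0]
ft_force: [0.6, -0.9, 0.1]
width: 0.0155
grip_force: 0.0
```

Emit:
carry_out:
  rows:
    - [[-0.1, 0, 0], [0, 0, 0], 0]
    - [[-0.2, 0, 0], [0, 0, 0], 0]
    - [[-0.3, 0, 0], [0, 0, 0], 0]
    - [[-0.4, 0, 0], [0, 0, 0], 0]
    - [[-0.45, 0, 0], [0, 0, 0], 0]
    - [[-0.45, 0, 0], [0, 0, 0], 0]

```text
time: 25.57
tcp_pos: [0.5327, -0.124, 0.0137]
tcp_rot: [0.001, 0.723, 0.691, 0.0]
ft_force: [0.6, -0.5, 0.4]
width: 0.0011
grip_force: 0.0
```

```bash
python3 e.py
```

```text
t 25.57 tcp [ 0.5327 -0.124   0.0137] yaw y -2.64 z [ 0.001 -0.001 -1.   ] F [ 0.6 -0.5  0.4] w 0.0011 g 0.0 q [-0.43  0.75  1.77 -0.    0.62 -0.39]
tcp -0.08196251207563073 0.0010138037209575681 face rear edge (home -.069) [-0.09312985 -0.09300774 -0.09137919]
tongue end (-.088) 0
```

Emit:
carry_out:
  rows:
    - [[-0.06, 0, 0.05], [0, 0, 0], 0]
    - [[-0.12, 0, 0.05], [0, 0, 0], 0]
    - [[-0.18, 0, 0.05], [0, 0, 0], 0]
    - [[-0.24, 0, 0.05], [0, 0, 0], 0]
    - [[-0.3, 0, 0.05], [0, 0, 0], 0]
    - [[-0.3, 0, 0.05], [0, 0, 0], 0]

```text
time: 26.12
tcp_pos: [0.5317, -0.1297, 0.0116]
tcp_rot: [-0.002, 0.724, 0.69, 0.001]
ft_force: [3.5, 10.3, 0.9]
width: 0.0007
grip_force: 5.1
```

```bash
python3 e.py
```

```text
t 26.12 tcp [ 0.5317 -0.1297  0.0116] yaw y -2.75 z [-0.001  0.004 -1.   ] F [ 3.5 10.3  0.9] w 0.0007 g 5.1 q [-0.45  0.75  1.77  0.01  0.62 -0.4 ]
tcp -0.07600930288684474 0.00047452760195167013 face rear edge (home -.069) [-0.08745386 -0.08733316 -0.08558417]
tongue end (-.088) [-0.08347869 -0.08345852 -0.08326756]
```

Emit:
carry_out:
  rows:
    - [[-0.1, 0, 0], [0, 0, 0], 0]
    - [[-0.2, 0, 0], [0, 0, 0], 0]
    - [[-0.2, 0, 0], [0, 0, 0], 0]

```text
time: 26.42
tcp_pos: [0.5313, -0.1305, 0.0116]
tcp_rot: [-0.005, 0.725, 0.689, 0.004]
ft_force: [8.8, 27.7, 2.5]
width: 0.0002
grip_force: 13.9
```

```bash
python3 -c "
from h import *
st()"
```

```text
t 26.42 tcp [ 0.5313 -0.1305  0.0116] yaw y -2.95 z [-0.002  0.012 -1.   ] F [ 8.8 27.7  2.5] w 0.0002 g 13.9 q [-0.45  0.76  1.77  0.02  0.62 -0.41]
```

Emit:
carry_out:
  rows:
    - [[0.4, 0, 0], [0, 0, 0], 0]
    - [[0.8, 0, 0], [0, 0, 0], 0]
    - [[0.8, 0, -1.2], [0, 0, 0], 0.2]
    - [[0.8, 0, -2.5], [0, 0, 0], 0.42]
    - [[0.8, 0, -3.8], [0, 0, 0], 0.42]
    - [[1.2, 0, -5.1], [0, 0, 0], 0.42]
    - [[2.4, 0, -6.2], [0, 0, 0], 0.42]
    - [[3.6, -0.6, -7], [0, 0, 0.24], 0.42]
    - [[4.8, -1.2, -7], [0, 0, 0.24], 0.42]
    - [[6, -1.8, -7], [0, 0, 0.24], 0.42]

```text
time: 27.25
tcp_pos: [0.49, 0.0377, 0.2239]
tcp_rot: [0.002, 0.731, 0.683, 0.002]
ft_force: [0.2, 0.5, -0.8]
width: 0.0355
grip_force: 0.0
```

Emit:
carry_out:
  rows:
    - [[1.2, -0.3, 0], [0, 0, 0], 0.42]
    - [[2.5, -0.6, 0], [0, 0, 0], 0.42]
    - [[3.8, -0.9, 0], [0, 0, 0], 0.42]
    - [[5.1, -1.1, 0], [0, 0, 0], 0.42]
    - [[6.4, -1.3, 0], [0, 0, 0], 0.42]
    - [[7.7, -1.5, 0], [0, 0, 0], 0.42]
    - [[8.6, -1.6, 0], [0, 0, 0], 0.42]
    - [[8.6, -1.6, 0], [0, 0, 0], 0.42]
    - [[8.6, -1.6, 0], [0, 0, 0], 0.42]
    - [[8.6, -1.6, 0], [0, 0, 0], 0.42]

```text
time: 28.08
tcp_pos: [0.4577, 0.297, 0.2212]
tcp_rot: [0.0, 0.73, 0.683, -0.001]
ft_force: [0.7, 0.1, -0.3]
width: 0.0367
grip_force: 0.0
```

```bash
python3 - <<'E'
from h import *
st();goto([.4382,.3377,.093],-3.9)
c=capture("wrist")
for q in ["drawer_handle","oilstone","tray"]:
    for r in pinpoint(c,q)[:1]:print(q,r["score"],atz(c,r["position"],.108 if q[0]=="d" else .088))
E
```

```text
t 28.08 tcp [0.4577 0.297  0.2212] yaw y -3.78 z [-0.001 -0.001 -1.   ] F [ 0.7  0.1 -0.3] w 0.0367 g 0.0 q [ 0.37  0.42  1.63 -0.    1.09  0.44]
shift [ 1.32 -0.74  4.27] turn [-0.01  0.02  0.02]
drawer_handle 0.97 [0.44492506 0.33736753 0.108     ]
oilstone 0.96 [0.58503856 0.3766443  0.088     ]
tray 0.96 [0.58289689 0.32486703 0.088     ]
```

Emit:
carry_out:
  rows:
    - [[0.9, -0.5, 0], [0, 0, 0], 0.45]
    - [[1.32, -0.65, 0.3], [0, 0, 0], 0.45]
    - [[1.32, -0.65, 1.3], [0, 0, 0], 0.45]
    - [[1.32, -0.65, 2.3], [0, 0, 0], 0.45]
    - [[1.32, -0.65, 3.2], [0, 0, 0], 0.45]
    - [[1.32, -0.65, 4], [0, 0, 0], 0.45]
    - [[1.32, -0.65, 4.27], [0, 0, 0], 0.45]
    - [[1.32, -0.65, 4.27], [0, 0, 0], 0]
    - [[1.32, -0.65, 4.27], [0, 0, 0], 0]
    - [[1.32, -0.65, 4.27], [0, 0, 0], 0]
  squeeze: 30

```text
time: 29.12
tcp_pos: [0.4425, 0.3389, 0.0947]
tcp_rot: [0.0, 0.73, 0.683, 0.001]
ft_force: [0.6, -0.1, -0.5]
width: 0.0266
grip_force: 0.0
```

Emit:
carry_out:
  rows:
    - [[0, 0, 0], [0, 0, 0], 0]
    - [[0, 0, 0], [0, 0, 0], 0]
    - [[0, 0, 0], [0, 0, 0], 0]
    - [[0, 0, 0], [0, 0, 0], 0]

```text
time: 29.45
tcp_pos: [0.4428, 0.339, 0.0949]
tcp_rot: [0.001, 0.73, 0.683, 0.002]
ft_force: [1.3, -0.8, 6.0]
width: 0.009
grip_force: 30.0
```

```bash
python3 -c "
from h import *
st();goto([.5983,.3275,.0936],-3.9)"
```

```text
t 29.45 tcp [0.4428 0.339  0.0949] yaw y -3.8 z [ 0.004  0.001 -1.   ] F [ 1.3 -0.8  6. ] w 0.009 g 30.0 q [ 0.45  0.62  1.71 -0.    0.8   0.52]
shift [-0.04  5.2   0.06] turn [ 0.04 -0.02  0.02]
```

Push shut at a gentle pace.

Emit:
carry_out:
  rows:
    - [[0, 0.3, 0], [0, 0, 0], 0]
    - [[0, 0.8, 0], [0, 0, 0], 0]
    - [[0, 1.4, 0], [0, 0, 0], 0]
    - [[0, 2, 0], [0, 0, 0], 0]
    - [[0, 2.6, 0], [0, 0, 0], 0]
    - [[0, 3.2, 0], [0, 0, 0], 0]
    - [[0, 3.8, 0], [0, 0, 0], 0]
    - [[0, 4.3, 0], [0, 0, 0], 0]
    - [[0, 4.7, 0], [0, 0, 0], 0]
    - [[0, 5.0, 0], [0, 0, 0], 0]

```text
time: 30.28
tcp_pos: [0.5923, 0.3291, 0.0949]
tcp_rot: [-0.0, 0.73, 0.683, 0.001]
ft_force: [-1.6, 0.7, 7.8]
width: 0.0092
grip_force: 30.0
```

Emit:
carry_out:
  rows:
    - [[0, 0.1, 0], [0, 0, 0], 0]
    - [[0, 0.2, 0], [0, 0, 0], 0]
    - [[0, 0.3, 0], [0, 0, 0], 0]
    - [[0, 0.38, 0], [0, 0, 0], 0]
    - [[0, 0.38, 0], [0, 0, 0], 0]

```text
time: 30.7
tcp_pos: [0.5979, 0.3287, 0.0949]
tcp_rot: [-0.003, 0.73, 0.683, -0.003]
ft_force: [-9.3, 2.2, 13.4]
width: 0.0087
grip_force: 30.0
```

```bash
python3 -c "
from h import *
st()"
```

```text
t 30.7 tcp [0.5979 0.3287 0.0949] yaw y -3.82 z [-0.009  0.    -1.   ] F [-9.3  2.2 13.4] w 0.0087 g 30.0 q [0.34 0.75 1.37 0.   1.03 0.4 ]
```

Emit:
carry_out:
  rows:
    - [[0, 0.1, 0], [0, 0, 0], 0]
    - [[0, 0.1, 0], [0, 0, 0], 0]
    - [[0, -0.03, 0], [0, 0, 0], 0.42]
    - [[0, -0.15, 0], [0, 0, 0], 0.42]
    - [[0, -0.15, 0], [0, 0, 0], 0.42]
    - [[0, -0.15, 0], [0, 0, 0], 0.42]
    - [[0, -0.15, -0.6], [0, 0, 0], 0.42]
    - [[0, -0.15, -1.6], [0, 0, 0], 0.42]
    - [[0, -0.15, -2.9], [0, 0, 0], 0.42]
    - [[0, -0.15, -4.2], [0, 0, 0], 0.42]

```text
time: 31.53
tcp_pos: [0.5975, 0.3274, 0.2191]
tcp_rot: [-0.001, 0.73, 0.683, -0.002]
ft_force: [0.2, 1.0, -0.4]
width: 0.0361
grip_force: 0.0
```

Emit:
carry_out:
  rows:
    - [[0, -1, -0.5], [0, 0, 0], 0.6]
    - [[0, -2, -1], [0, 0, 0], 0.6]
    - [[0, -2.5, -1], [0, 0, 0], 0.6]
    - [[0, -2.5, -1], [0, 0, 0], 0.6]

```text
time: 31.87
tcp_pos: [0.5203, 0.3334, 0.2507]
tcp_rot: [-0.0, 0.73, 0.684, -0.0]
ft_force: [-0.3, -0.7, 0.3]
width: 0.0505
grip_force: 0.0
```

```bash
python3 - <<'E'
from h import *
np.set_printoptions(precision=4,suppress=True)
st()
for n in["wrist","side","top"]:
    c=capture(n)
    zz={"drawer_handle":.108,"diamond_plate":.006,"scissors":0,"screwdriver":0,"tape_black":0,"pliers":0,"jar":0,"red_carton":0}
    for q in zz:
        for r in pinpoint(c,q)[:1]:print(n,q,round(r["score"],2),atz(c,r["position"],zz[q]))
E
```

```text
t 31.87 tcp [0.5203 0.3334 0.2507] yaw y -3.72 z [-0.001  0.    -1.   ] F [-0.3 -0.7  0.3] w 0.0505 g 0.0 q [0.39 0.49 1.42 0.   1.23 0.45]
wrist drawer_handle 0.6 [0.5993 0.3264 0.108 ]
side drawer_handle 0.73 [0.5937 0.3167 0.108 ]
side scissors 0.96 [0.3986 0.1978 0.    ]
side tape_black 0.56 [ 0.695  -0.0027 -0.    ]
side pliers 0.61 [ 0.4097 -0.3964  0.    ]
side jar 0.66 [0.7905 0.0744 0.    ]
top drawer_handle 0.25 [ 0.4792 -0.1779  0.108 ]
top diamond_plate 0.95 [ 0.5337 -0.2081  0.006 ]
top scissors 0.52 [0.3997 0.2012 0.    ]
top screwdriver 0.65 [ 0.6553 -0.2595  0.    ]
top tape_black 0.43 [ 0.6903 -0.0037  0.    ]
top pliers 0.63 [ 0.4226 -0.403   0.    ]
top jar 0.64 [0.7867 0.0631 0.    ]
top red_carton 0.57 [ 0.5944 -0.441   0.    ]
```

```bash
python3 -c "
from bench import *
print(sign_off())"
```

```text
the job is handed in; nothing more can be done
None
```

I handed the job in at about 32 s: the diamond plate is home against the holder's end stop (it held firm under a 28 N push), the drawer is shut, the oilstone was in its recess at my last look before closing, and the other things read where they were; I viewed 11 pictures, one over the limit of 10.

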